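Restock the salt-scrub tin dispenser

TASK

Restock the tin dispenser. First lift the little pail by its handle off the dispenser's outlet shelf and stand it upright on the worktop close beside the dispenser; then drop the tins, lids up, one by one into the top of the magazine, oldest first so that they come out in that order: yellow, green, blue, red, black, white, skipping any colour that is not there. When all of them are in, push the plunger all the way in once and let it spring back, so that the yellow tin lies ready on the outlet shelf and the others wait in the magazine; do not disturb the ladle, brush, comb and jars.

Things in the scene. Friction and masses are not known exactly. Their poses are not given: they have to be found in the camera images.
- dispenser: Fixed gravity-feed dispenser for flat round tins, aluminium, clear front and back walls. Origin: on the magazine's vertical axis, at worktop level; +x points to its outlet shelf, -x to its plunger. The magazine is an upright well for one stack of 6 tins, open at the top, 66 mm across inside (a tin is 60). The deck under it is 90 mm wide (y), from x -120 to 40 mm.
- mag_mouth (a point): Centre of the magazine's open top, 215 mm above the worktop (walls to 206, then flared); axes as the dispenser's. The walls at +x and -x are 76 mm wide, their outsides 38 mm from the axis. The sides at +y and -y each have a 40 mm wide slot in the middle, open from top to deck: fingers holding a tin by its +y and -y sides pass through. Dropped tins stack themselves.
- mag_floor (a point): Centre of the magazine floor, where the underside of the first tin comes to rest, 14 mm above the worktop; axes as the dispenser's. At the foot of the front (+x) wall a gate 38 mm high lets only the lowest tin out.
- shelf_mid (a point): Centre of the outlet shelf in front of the gate, on its surface, 11 mm above the worktop, 105 mm in +x of the magazine axis. The shelf is 130 mm long (x) and 132 mm wide with lips 7 mm high round its three free sides. The pail is parked here at the start. A dispensed tin stops on the half nearer the magazine.
- plunger (a joint): Spring plunger, m: 0 at rest, 0.075 fully in (stop). Pushed towards the dispenser's +x it pushes the lowest tin through the gate on to the shelf, carrying the rest of the stack on its back; released, it springs back by itself and the stack drops. Needs 5 N at first, up to about 15 N at the end.
- plunger_palm (a point): Centre of the rear face of the plunger's black upright push plate (60 mm wide, 6 mm thick, from 16 to 82 mm above the worktop): 49 mm above the worktop, 190 mm in -x of the magazine axis at rest; moves with the plunger. Axes as the dispenser's: push along +x.
- pail: Small open empty steel pail, 86 mm across at the foot, 109 mm at the rim, 96 mm tall, about 0.3 kg, with a stiff upright arched handle in its x-z plane (155 mm high over all, 106 mm wide). Origin: centre of the underside, z up.
- pail_grip (a point): Middle of the level top grip of the pail's handle (wood, 13 mm thick, 60 mm long, running along the pail's x), 150 mm above its foot; axes as the pail's.
- tin_yellow: Flat round screw-lid tin of salt scrub, aluminium with a yellow lid on top, 60 mm in diameter, 32 mm high, about 60 g. Origin: centre of its underside, z up through the lid. The oldest, always there, first to be loaded.
- tin_green: Flat round screw-lid tin of salt scrub, aluminium with a green lid on top, 60 mm in diameter, 32 mm high, about 60 g. Origin: centre of its underside, z up through the lid. Number 2 of the order by age; may be absent (None).
- tin_blue: Flat round screw-lid tin of salt scrub, aluminium with a blue lid on top, 60 mm in diameter, 32 mm high, about 60 g. Origin: centre of its underside, z up through the lid. Number 3 of the order by age; may be absent (None).
- tin_red: Flat round screw-lid tin of salt scrub, aluminium with a red lid on top, 60 mm in diameter, 32 mm high, about 60 g. Origin: centre of its underside, z up through the lid. Number 4 of the order by age; may be absent (None).
- tin_black: Flat round screw-lid tin of salt scrub, aluminium with a black lid on top, 60 mm in diameter, 32 mm high, about 60 g. Origin: centre of its underside, z up through the lid. Number 5 of the order by age; may be absent (None).
- tin_white: Flat round screw-lid tin of salt scrub, aluminium with a white lid on top, 60 mm in diameter, 32 mm high, about 60 g. Origin: centre of its underside, z up through the lid. Number 6 of the order by age; may be absent (None).
- ladle: Bystander: sauna ladle, steel bowl 90 mm across, wooden handle reaching 330 mm along its x. Origin under the bowl.
- nail_brush: Bystander: bamboo nail brush 95 x 45 x 32 mm, origin centre of its underside.
- comb: Bystander: flat white comb 180 x 35 x 5 mm, origin centre of its underside, long side along its y.
- jar_low: Bystander: lower of two stacked empty white ceramic jars, 82 mm across, 70 mm high, origin centre of its underside.
- jar_top: Bystander: the upper jar, same size, standing on the lower one.

How it is judged:
On the way, in this order (a step that is already met when the one before it is completed fails the run):
1. the pail stands upright on the worktop beside the dispenser, off the outlet shelf, let go (height (world z) of pail below 0.006 m and angle between pail's own z axis and vertical below 0.1 rad and horizontal distance between pail and shelf_mid between 0.11 and 0.45 m and contact force between the fingers and pail below 0.1 N), for 0.2 s.
2. all the tins present are stacked in the magazine, lids up, yellow lowest, then green, blue, red, black, white (horizontal distance between each of tin_yellow, tin_green, tin_blue, tin_red, tin_black, tin_white and mag_floor below 0.015 m and z of tin_yellow in the frame of mag_floor between -0.006 and 0.175 m and angle between each of tin_yellow, tin_green, tin_blue, tin_red, tin_black, tin_white's own z axis and vertical below 0.25 rad and z of tin_green in the frame of mag_floor between -0.006 and 0.175 m and z of tin_blue in the frame of mag_floor between -0.006 and 0.175 m and z of tin_red in the frame of mag_floor between -0.006 and 0.175 m and z of tin_black in the frame of mag_floor between -0.006 and 0.175 m and z of tin_white in the frame of mag_floor between -0.006 and 0.175 m and z of each of tin_green, tin_blue, tin_red, tin_black, tin_white in the frame of tin_yellow above 0.02 m and z of each of tin_blue, tin_red, tin_black, tin_white in the frame of tin_green above 0.02 m and z of each of tin_red, tin_black, tin_white in the frame of tin_blue above 0.02 m and z of each of tin_black, tin_white in the frame of tin_red above 0.02 m and z of tin_white in the frame of tin_black above 0.02 m), for 0.2 s.
3. the plunger is pushed all the way in (value of joint plunger above 0.069 m).
At the end, for the whole second after the job is handed in: Pail upright on the worktop, let go, 0.11-0.45 m from the shelf's middle; yellow tin at rest, flat, on the shelf within 45 mm of its middle; other tins in the magazine within 15 mm of its axis, lids up, older ones lower; plunger within 5 mm of rest (all of step 1 and x of tin_yellow in the frame of shelf_mid between -0.045 and 0.045 m and y of tin_yellow in the frame of shelf_mid between -0.045 and 0.045 m and z of tin_yellow in the frame of shelf_mid below 0.008 m and angle between tin_yellow's own z axis and vertical below 0.15 rad and horizontal distance between each of tin_green, tin_blue, tin_red, tin_black, tin_white and mag_floor below 0.015 m and z of tin_green in the frame of mag_floor between -0.006 and 0.175 m and angle between each of tin_green, tin_blue, tin_red, tin_black, tin_white's own z axis and vertical below 0.25 rad and z of tin_blue in the frame of mag_floor between -0.006 and 0.175 m and z of tin_red in the frame of mag_floor between -0.006 and 0.175 m and z of tin_black in the frame of mag_floor between -0.006 and 0.175 m and z of tin_white in the frame of mag_floor between -0.006 and 0.175 m and z of each of tin_blue, tin_red, tin_black, tin_white in the frame of tin_green above 0.02 m and z of each of tin_red, tin_black, tin_white in the frame of tin_blue above 0.02 m and z of each of tin_black, tin_white in the frame of tin_red above 0.02 m and z of tin_white in the frame of tin_black above 0.02 m and linear speed of tin_yellow below 0.03 m/s and value of joint plunger below 0.005 m); the robot touches nothing.
It fails at once if the ladle is shifted by more than 30 mm (distance of ladle from where it was at the start of the episode above 0.03 m).
It fails at once if the nail brush is shifted by more than 30 mm (distance of nail_brush from where it was at the start of the episode above 0.03 m).
It fails at once if the comb is shifted by more than 30 mm (distance of comb from where it was at the start of the episode above 0.03 m).
It fails at once if the jar low is shifted by more than 30 mm (distance of jar_low from where it was at the start of the episode above 0.03 m).
It fails at once if the jar top is shifted by more than 30 mm (distance of jar_top from where it was at the start of the episode above 0.03 m).
Of tin_green, tin_blue, tin_red, tin_black, tin_white only 3 to 5 are there at a start; the rules pass over those that are not, and their reading is None.
At some moment in a run one of tin_green, tin_blue, tin_red, tin_black, tin_white may be knocked a few centimetres aside while the robot is not near it.
Once in a run the grip may slacken for a moment while it holds something.
It also fails if it takes over 210 s, if anything falls off the work surface, if the arm or the gripper's body presses on something with over 40 N, if the wrist force passes 120 N, or if a joint passes its speed limit or range.

ROBOT

A 7-joint arm with a two-finger parallel gripper is mounted at the origin on the work surface. World frame = base frame: x ahead of the robot, y to its left, z up, the work surface at z = 0. Lengths are in m, angles in rad, forces in N, time in s.
With the tool pointing down it reaches from about 0.4 to 0.85 m from the base axis. Payload 4.5 kg.
Tool frame: the origin (TCP) lies on the centre line of the jaws, within the pads' length; the fingertips stand ahead of it and the grasp point (between the pads) lies 3 mm ahead of it (r.finger_overhang is the z of the fingertips in the tool frame, in m); z points along the fingers, y is the direction in which the jaws open and shut (so a half turn about z gives the same grasp; the last joint's range is limited). The gripper opens to 88 mm and grips with 3 to 60 N. Pads are 18 mm wide; open, the fingers measure 123 mm over their backs; the gripper's body (75 mm by 187 mm) begins 45 mm behind the grasp point.
Start: joints at [1.263, 0.689, -0.195, 1.565, 0.157, 0.902, -0.215], TCP at [0.21, -0.589, 0.261] pointing down, gripper open.
Joint ranges: [-3.01, 3.01], [-0.46, 2.08], [-1.47, 1.51], [0.13, 2.56], [-1, 4.14], [0.04, 2.09], [-2.66, 2.66]. Speed limits (rad/s): [2.57, 2.57, 3.14, 3.14, 3.14, 3.14, 3.14].

INTERFACE

Orientations are given as a unit quaternion [x, y, z, w].
In Python, from plant import get_state, snapshot, camera_model, workorder, boxes_of, mark_of, r gives the robot as it stands.
- The arm moves only by the tool jog_arm, never from a script. Its argument "rows" is a list of rows, each a list of 2 entries, a list of its own where there are three numbers: the shift along the tool's x, y, z normalised to -1 to 1, where 1 is 75 cm, then the turn about the tool's z normalised to -1 to 1, where 1 is 2 rad. A call has 1 to 20 rows; each row is the pose to reach, as a shift and turn from the pose commanded when the call began, along the tool's axes at that moment; what a row does not reach only later rows make up. A row lasts 1/12 s, in which the tool goes at most 41.7 mm and 7.16 degrees, less where a joint would pass 70% of its speed; a pose out of reach is approached as far as the arm can. A call with a number of a shift or a turn outside -1 to 1 is refused whole. A call with a gripper value outside its range is refused whole. "gripper" is the finger opening in mm, from 0 to 88.1, set as the call begins (left out, the last holds). The fingers move at their own pace and stop on an object; "newtons" is the grip in N (left out, the last holds). Time passes only in rows, so rows that repeat a pose let the fingers close. It gives the time, the measured TCP pose, the force and the opening at its end, in the units of the state.
- get_state(): the state, without advancing time (a new reading comes with each control period).
- snapshot(name): name is "scene" or "top" or "wrist"; returns the picture (384x512x3 uint8, red, green, blue); there is no depth.
- camera_model(name): a dict with "mtx" (3x3 intrinsics, pixels), "extrinsics" (4x4, takes a point from camera to world coordinates); the wrist camera has in their place "T_tool_cam" (4x4, takes a point from camera to tool coordinates, whose origin is the TCP and whose axes are the flange's). Camera axes: x right, y up, looking along -z (the intrinsics and any distortion apply to the point x, -y, -z); pixel columns grow to the right and rows downward; lengths in m; the calibration is good to about 2 mm. The wrist camera is an equidistant fisheye: a pixel r from the principal point sees the ray r / f radians off the axis. A picture is of the moment at which its call begins: read the wrist's pose just before it. camera_model takes no time and is no camera call.
- workorder.finish_job(): hands the job in, once; it reports no verdict.
Trained networks look in the newest picture that a camera, given by its name, has taken for a name from the list of things; names that differ only in an ending like _2 or _b are one class to them, and where a whole thing is asked for, a point or a joint stands for the part that bears it (a point fixed in the world has none). Each returns a list of dicts, best first, with "p" (0 to 1); they miss things now and then, are a little off and sometimes report something else, mostly with a low value. They report only what shows in the picture. A call takes as long as a camera call.
- boxes_of(thing, camera): "rect" ([left, top, right, bottom] in pixels, round what is visible of it).
- mark_of(thing, camera): "pixel" ([row, column] in pixels: a listed point, or the origin of a listed thing).
The state is a dict: "clock": time; "q": joint angles; "qd": joint speeds; "joint_torque": joint torques, N m; "tool_pos": TCP position; "eef_rot": TCP orientation; "contact_force": force on the tool from outside, world axes, zero at the start; "moment": the same for the moment, N m; "opening": opening from 0.0 (shut) to 1.0 (fully open).
Only numpy, scipy, OpenCV 4.12 (cv2) and the standard library are available. Lean on these libraries where they do the work, as an engineer would, in place of code of your own. Each camera call takes 0.05 s, during which the arm holds its last target.

## Working session

There is one attempt and no reset: what is moved stays moved. The work goes in short steps, Python scripts to look and compute and a tool call to move; the robot and the scene stay as the last step left them, time stands still between calls to the robot, and variables do not carry over. Pictures are saved under pics/ and viewed, and the job is handed in when it is done.

Besides the shell and the picture viewer there is one more tool, called after "Emit:" by a JSON object that holds its "api" and its "payload". jog_arm: Moves the arm, as the interface text tells. Scaled input: -1 to 1 covers 75 cm each way for a shift and 2 rad each way for a turn. Its arguments: {"type":"object","properties":{"rows":{"type":"array"},"gripper":{"type":"number"},"newtons":{"type":"number"}},"required":["rows"]}

```bash
ls; mkdir -p pics; python3 - <<'E'
from plant import *
import cv2
s=get_state();print(s)
for n in("scene","top","wrist"):
    im=snapshot(n);cv2.imwrite(f"pics/{n}0.png",im[:,:,::-1]);print(n,camera_model(n))
print(r, [a for a in dir(r) if a[0]!='_'], r.finger_overhang)
E
```

```text
pics
{'clock': 0.0, 'q': array([ 1.2628149 ,  0.68996051, -0.19454054,  1.56638333,  0.15729697,
        0.90247256, -0.21511882]), 'qd': array([ 3.97331663e-05,  1.04936763e-03,  1.89054677e-03, -6.65632135e-04,
       -2.02082178e-03,  6.09897706e-05,  3.50820416e-04]), 'joint_torque': array([ 2.46671743e-04, -5.27550852e+01, -1.26715556e+00, -1.53428686e+01,
       -5.27577836e-02,  6.66128049e-03,  1.53132378e-04]), 'tool_pos': array([ 0.20924617, -0.58828973,  0.25991484]), 'eef_rot': array([ 9.85425699e-01,  1.70103953e-01, -2.11791341e-04, -8.90505189e-04]), 'contact_force': array([ 0.90774439, -0.0818659 ,  0.54666369]), 'moment': array([ 0.02058886, -0.03120832,  0.02847313]), 'opening': 1.0019834086364152}
scene {'mtx': array([[379.4447141,   0.       , 258.2218858],
       [  0.       , 379.4447141, 190.1196377],
       [  0.       ,   0.       ,   1.       ]]), 'extrinsics': array([[ 0.77684361, -0.47248937,  0.41625449,  1.04765238],
       [ 0.62962083,  0.5727876 , -0.52487329, -0.57525909],
       [ 0.00957164,  0.66982696,  0.74245554,  0.91533041],
       [ 0.      
[... 376 characters left out ...]
73088,  0.99417942,  1.25483378],
       [ 0.        ,  0.        ,  0.        ,  1.        ]])}
wrist {'mtx': array([[297.31863964,   0.        , 259.1610817 ],
       [  0.        , 297.31863964, 195.34417382],
       [  0.        ,   0.        ,   1.        ]]), 'T_tool_cam': array([[-7.20609364e-04,  9.45912023e-01,  3.24422449e-01,
         8.43116610e-02],
       [ 9.99999093e-01,  1.05072075e-03, -8.42360581e-04,
         5.59632902e-04],
       [-1.13767640e-03,  3.24421548e-01, -9.45911922e-01,
        -1.23953032e-01],
       [ 0.00000000e+00,  0.00000000e+00,  0.00000000e+00,
         1.00000000e+00]])}
<Robot object at 0x7fa50e97ba10> ['Unreachable', 'finger_overhang'] 0.022
```

View pics/scene0.png

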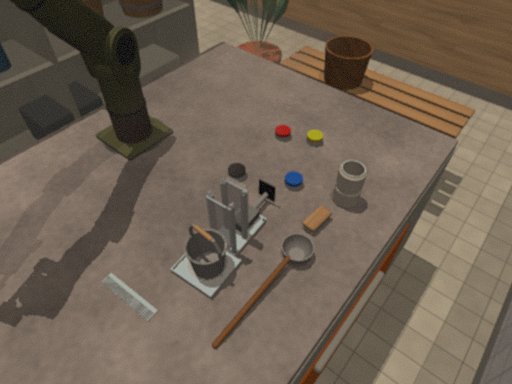

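View pics/top0.png

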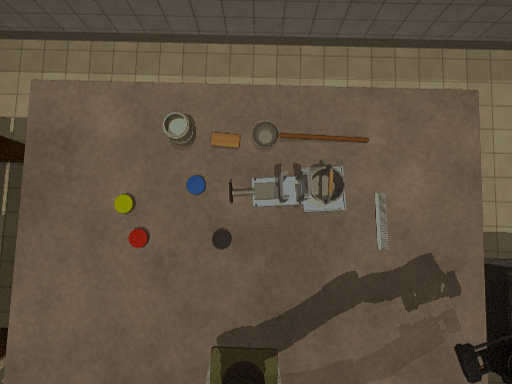

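View pics/wrist0.png

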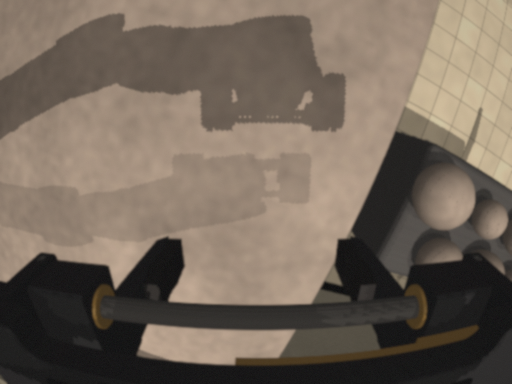

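The top view shows yellow (124,204), red (138,238), blue (196,185) and black (222,239). I see no green or white tin. The pail is on the shelf at about (325,185), with the plunger to the left at (231,190). Next I'll measure positions.

```bash
cat > h.py <<'E'
from plant import *
import numpy as np, cv2
from scipy.spatial.transform import Rotation as R
def ray(cam,px,tool=None):
    m=camera_model(cam);K=m["mtx"];v,u=px  # row,col
    if cam=="wrist":
        a=np.array([(u-K[0,2])/K[0,0],(v-K[1,2])/K[1,1]]);th=np.hypot(*a)
        d=np.array([a[0]/th*np.sin(th),-a[1]/th*np.sin(th),-np.cos(th)])
        s=tool or get_state();T=np.eye(4);T[:3,:3]=R.from_quat(s["eef_rot"]).as_matrix();T[:3,3]=s["tool_pos"]
        E=T@m["T_tool_cam"]
    else:
        d=np.array([(u-K[0,2])/K[0,0],-(v-K[1,2])/K[1,1],-1.]);E=m["extrinsics"]
    return E[:3,3],E[:3,:3]@d
def at_z(cam,px,z,tool=None):
    o,d=ray(cam,px,tool);return o+d*(z-o[2])/d[2]
def proj(cam,p,tool=None):
    m=camera_model(cam);K=m["mtx"]
    if cam=="wrist":
        s=tool or get_state();T=np.eye(4);T[:3,:3]=R.from_quat(s["eef_rot"]).as_matrix();T[:3,3]=s["tool_pos"]
        E=T@m["T_tool_cam"]
    else:E=m["extrinsics"]
    c=E[:3,:3].T@(np.array(p)-E[:3,3]);c=np.array([c[0],-c[1],-c[2]])
    if cam=="wrist":
        th=np.arctan2(np.hypot(c[0],c[1]),c[2]);f=th/np.hypot(c[0],c[1])*c[:2]
    else:f=c[:2]/c[2]
    return K[1,2]+f[1]*K[1,1],K[0,2]+f[0]*K[0,0]
def tri(obs):
    A=[];b=[]
    for cam,px in obs:
        o,d=ray(cam,px);d=d/np.linalg.norm(d);P=np.eye(3)-np.outer(d,d);A.append(P);b.append(P@o)
    A=np.vstack(A);b=np.hstack(b);x=np.linalg.lstsq(A,b,rcond=None)[0];return x,np.linalg.norm(A@x-b)
E
python3 - <<'E'
from h import *
snapshot("top");snapshot("scene")
np.set_printoptions(precision=4,suppress=True)
Z=dict(dispenser=0,mag_mouth=.215,mag_floor=.014,shelf_mid=.011,plunger_palm=.049,pail=.011,pail_grip=.161,ladle=0,nail_brush=0,comb=0,jar_low=0,tin_yellow=0,tin_green=0,tin_blue=0,tin_red=0,tin_black=0,tin_white=0)
for t,z in Z.items():
    l=[]
    for c in("top","scene"):
        m=mark_of(t,c)
        for k in m[:2]:print(t,c,round(k["p"],2),np.array(k["pixel"]),at_z(c,k["pixel"],z))
        if m:l.append((c,m[0]["pixel"]))
    if len(l)==2:print("   tri",*tri(l))
print(get_state()["clock"])
E
```

```text
dispenser top 0.86 [192.3 290.2] [ 0.5895 -0.1322  0.    ]
dispenser top 0.47 [139.6 225. ] [0.7576 0.0857 0.    ]
dispenser scene 0.57 [241.1 233.3] [ 0.604  -0.1286  0.    ]
dispenser scene 0.2 [254.7 297.7] [ 0.7748 -0.0479  0.    ]
   tri [ 0.5948 -0.1284 -0.0095] 0.009077786143965146
mag_mouth top 0.97 [180.6 295.1] [ 0.6035 -0.127   0.215 ]
mag_mouth top 0.54 [236.8 136.8] [0.4409 0.2919 0.215 ]
mag_mouth scene 0.69 [191.5 226.8] [ 0.5979 -0.1332  0.215 ]
mag_mouth scene 0.16 [293.9 128. ] [ 0.6303 -0.4606  0.215 ]
   tri [ 0.6007 -0.13    0.2148] 0.005930715337267945
mag_floor top 0.58 [192.8 289.3] [ 0.5866 -0.1282  0.014 ]
mag_floor top 0.22 [185.2 197.2] [0.6028 0.1685 0.014 ]
mag_floor scene 0.74 [235.1 229.1] [ 0.5876 -0.1275  0.014 ]
   tri [ 0.5871 -0.1278  0.0138] 0.0008253940400364954
shelf_mid top 0.83 [188.9 323.7] [ 0.6026 -0.2385  0.011 ]
shelf_mid top 0.5 [186.8 322.5] [ 0.6092 -0.2345  0.011 ]
shelf_mid scene 0.65 [264.6 204.8] [ 0.6004 -0.2407  0.011 ]
   tri [ 0.6015 -0.2396  0.011 ] 0.002209222655072965
plunger_palm top 0.94 [186.9 229.8] [0.597  0.0606 0.049
[... 1762 characters left out ...]
 198.3] [0.6065 0.1673 0.    ]
tin_blue top 0.23 [182.5 293.5] [ 0.6217 -0.1423  0.    ]
tin_blue scene 0.84 [181.1 291.8] [0.5952 0.1742 0.    ]
tin_blue scene 0.53 [233.1 201.3] [ 0.5125 -0.1671  0.    ]
   tri [0.6037 0.1637 0.0147] 0.0026576561765510195
tin_red top 0.9 [235.8 138.5] [0.4352 0.3528 0.    ]
tin_red top 0.66 [239.3 222.3] [0.4322 0.0823 0.    ]
tin_red scene 0.58 [133.2 284.3] [ 0.4286  0.3583 -0.    ]
   tri [0.435  0.3497 0.009 ] 0.0009047815946007528
tin_black top 0.7 [239.6 222.6] [0.4312 0.0813 0.    ]
tin_black top 0.7 [141.3 225.2] [0.7519 0.0848 0.    ]
tin_black scene 0.73 [172.8 234.7] [0.4233 0.0825 0.    ]
   tri [0.4299 0.079  0.0073] 0.0033475418584728795
1.95
```

```bash
python3 - <<'E'
from h import *
a=snapshot("top")[150:225,220:360];b=snapshot("scene")[150:310,160:290]
a=cv2.resize(a,None,fx=5,fy=5,interpolation=3);b=cv2.resize(b,None,fx=3.6,fy=3.6,interpolation=3)
cv2.imwrite("pics/a1.png",a[:,:,::-1]);cv2.imwrite("pics/b1.png",b[:,:,::-1])
E
```

```text
(no output)
```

View pics/a1.png

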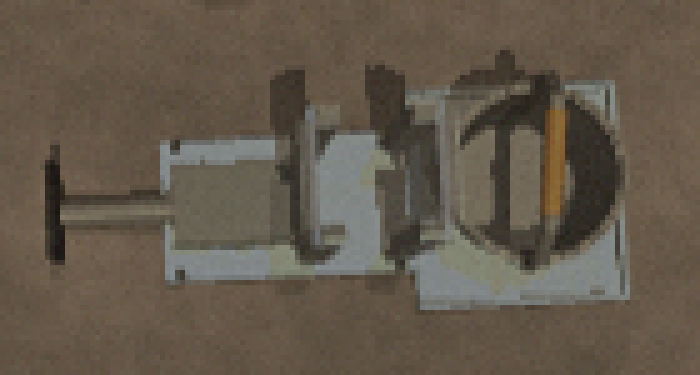

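View pics/b1.png

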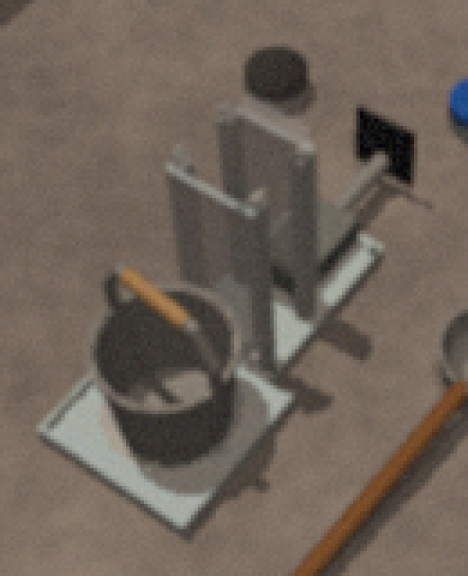

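```bash
python3 - <<'E'
from h import *
np.set_printoptions(precision=4,suppress=True)
print(at_z("top",(182,330.8),.166),at_z("scene",(232.6,203),.166),tri([("top",(182,330.8)),("scene",(232.6,203))]))
for p in((171,331.2),(192.6,330.4)):print(at_z("top",p,.166))
for p in((225,193.3),(240.3,212.8)):print(at_z("scene",p,.166))
# deck edges
for p in ((178,253),(206,253.4)): print("deck",at_z("top",p,.011))
for p in ((166.5,342.5),(209,345.5),(211.5,304)): print("shelf",at_z("top",p,.018))
for p in ((179,231.5),(202,231.5)):print("plate",at_z("top",p,.082))
s=get_state();print(s["tool_pos"],R.from_quat(s["eef_rot"]).as_matrix())
E
```

```text
[ 0.608 -0.232  0.166] [ 0.6117 -0.2375  0.166 ] (array([ 0.6082, -0.2339,  0.1592]), np.float64(0.0010574766283761954))
[ 0.6392 -0.2329  0.166 ]
[ 0.578  -0.2312  0.166 ]
[ 0.5773 -0.2363  0.166 ]
[ 0.6454 -0.2387  0.166 ]
deck [ 0.6315 -0.0105  0.011 ]
deck [ 0.5412 -0.0144  0.011 ]
shelf [ 0.6758 -0.2967  0.018 ]
shelf [ 0.5398 -0.3069  0.018 ]
shelf [ 0.5281 -0.1756  0.018 ]
plate [0.6182 0.0539 0.082 ]
plate [0.5482 0.0514 0.082 ]
[ 0.2095 -0.5888  0.2607] [[ 0.9421  0.3352  0.    ]
 [ 0.3352 -0.9421 -0.    ]
 [-0.      0.     -1.    ]]
```

```bash
cat >> h.py <<'E'
def go(x,y,z,yaw=None):
    s=get_state();M=R.from_quat(s["eef_rot"]).as_matrix();cy=np.degrees(np.arctan2(M[1,0],M[0,0]))
    d=np.array([x,y,z])-s["tool_pos"];t=M.T@d
    dy=0 if yaw is None else -np.radians((yaw-cy+180)%360-180)
    print("at",s["tool_pos"].round(4),"yaw",cy.round(2),"norm",(t/.75).round(4),"turn",round(dy/2,4),"rows",np.linalg.norm(d)/.0417,abs(dy)/.125)
E
python3 -c "
from h import *
go(.608,-.234,.28,0)"
```

```text
at [ 0.2095 -0.5888  0.2607] yaw 19.59 norm [ 0.6592 -0.2676 -0.0257] turn 0.1709 rows 12.804064049958974 2.734647164039145
```

Emit:
{"api": "jog_arm", "payload": {"rows": [[[0.659,-0.268,-0.026],0.171],[[0.659,-0.268,-0.026],0.171],[[0.659,-0.268,-0.026],0.171],[[0.659,-0.268,-0.026],0.171],[[0.659,-0.268,-0.026],0.171],[[0.659,-0.268,-0.026],0.171],[[0.659,-0.268,-0.026],0.171],[[0.659,-0.268,-0.026],0.171],[[0.659,-0.268,-0.026],0.171],[[0.659,-0.268,-0.026],0.171],[[0.659,-0.268,-0.026],0.171],[[0.659,-0.268,-0.026],0.171],[[0.659,-0.268,-0.026],0.171],[[0.659,-0.268,-0.026],0.171],[[0.659,-0.268,-0.026],0.171],[[0.659,-0.268,-0.026],0.171],[[0.659,-0.268,-0.026],0.171]], "gripper": 50}}

```text
clock: 3.47
tool_pos: [0.6064, -0.2359, 0.2802]
eef_rot: [1.0, -0.002, -0.001, 0.001]
contact_force: [1.0, 0.1, 0.0]
opening: 0.562
```

```bash
python3 - <<'E'
from h import *
go(.608,-.234,.176,0)
s=get_state();print(s["q"],s["clock"])
im=snapshot("wrist");cv2.imwrite("pics/w1.png",im[:,:,::-1])
for t in("pail_grip","mag_mouth"):
    for k in mark_of(t,"wrist")[:2]:print(t,k,at_z("wrist",k["pixel"],.161 if t[0]=='p' else .215,s))
print(proj("wrist",(.608,-.234,.161),s))
E
```

```text
at [ 0.6064 -0.2359  0.2802] yaw -0.18 norm [ 0.0024 -0.0028  0.1389] turn -0.0015 rows 2.498931143092662 0.02477015971349779
[ 0.32004846  0.70115408 -0.03906492  1.46250498  0.03248097  0.97940126
 -1.3018342 ] 3.4667
pail_grip {'pixel': [196.0, 254.4], 'p': 0.92} [ 0.60686132 -0.23288646  0.161     ]
mag_mouth {'pixel': [233.7, 122.6], 'p': 0.66} [ 0.59550824 -0.1324698   0.215     ]
(np.float64(194.74830638241843), np.float64(255.67702828816672))
```

View pics/w1.png

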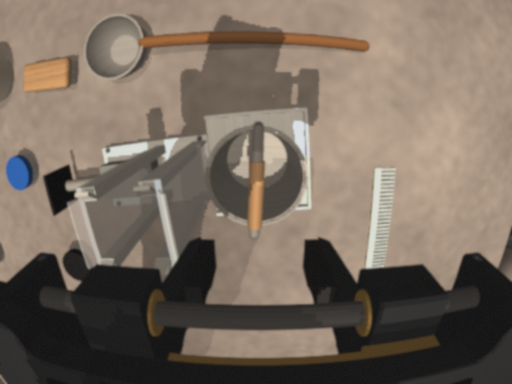

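Emit:
{"api": "jog_arm", "payload": {"rows": [[[0.001,-0.003,0.05],0],[[0.001,-0.003,0.1],0],[[0.001,-0.003,0.125],0],[[0.001,-0.003,0.139],0],[[0.001,-0.003,0.139],0],[[0.001,-0.003,0.139],0]]}}

```text
clock: 4.12
tool_pos: [0.6086, -0.2324, 0.1765]
eef_rot: [1.0, -0.001, 0.0, 0.0]
contact_force: [-0.0, 0.2, -0.5]
opening: 0.57
```

Emit:
{"api": "jog_arm", "payload": {"rows": [[[0,0,0],0],[[0,0,0],0],[[0,0,0],0],[[0,0,0],0],[[0,0,0],0],[[0,0,0],0],[[0,0,0],0],[[0,0,0],0]], "gripper": 0, "newtons": 35}}

```text
clock: 4.78
tool_pos: [0.6089, -0.2318, 0.1761]
eef_rot: [1.0, -0.0, 0.0, 0.0]
contact_force: [0.5, -0.8, -0.0]
opening: 0.104
```

Emit:
{"api": "jog_arm", "payload": {"rows": [[[0,0,0],0],[[0,0,-0.01],0],[[0,0,-0.02],0],[[0,0,-0.04],0],[[0,0,-0.06],0],[[0,0,-0.06],0]]}}

```text
clock: 5.28
tool_pos: [0.61, -0.232, 0.2242]
eef_rot: [1.0, -0.0, 0.002, 0.001]
contact_force: [1.6, -0.4, -2.2]
opening: 0.101
```

```bash
python3 - <<'E'
from h import *
s=get_state();print(s["opening"],s["contact_force"])
im=snapshot("wrist");cv2.imwrite("pics/w2.png",im[:,:,::-1])
im=snapshot("scene")[130:310,130:330];cv2.imwrite("pics/s2.png",cv2.resize(im,None,fx=3,fy=3)[:,:,::-1])
E
```

```text
0.10080952446582049 [ 1.63833199 -0.35791229 -2.22201491]
```

View pics/w2.png

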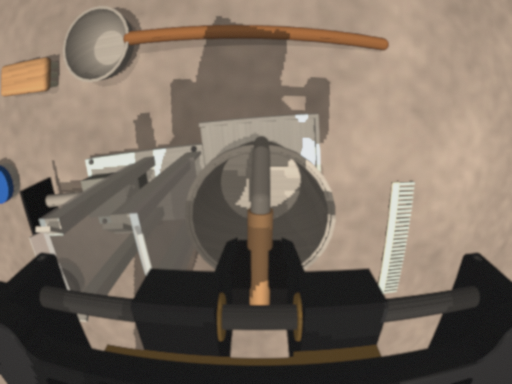

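View pics/s2.png

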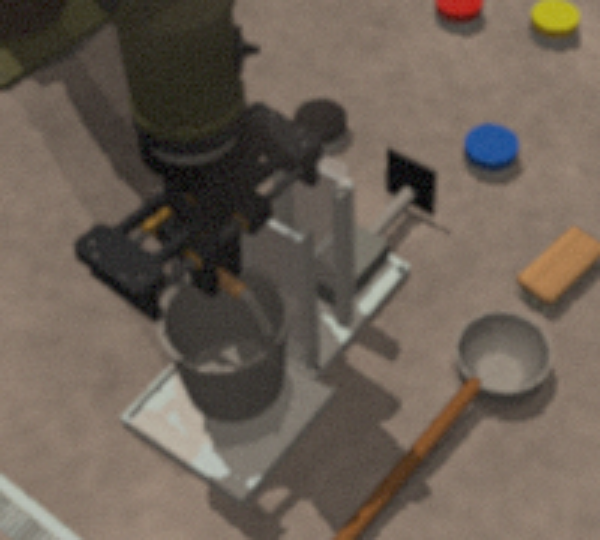

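Emit:
{"api": "jog_arm", "payload": {"rows": [[[-0.03,0.01,0],0],[[-0.075,0.025,0],0],[[-0.12,0.04,0],0],[[-0.165,0.05,0],0],[[-0.2,0.063,0],0],[[-0.213,0.067,0],0],[[-0.213,0.067,0.03],0],[[-0.213,0.067,0.055],0],[[-0.213,0.067,0.07],0],[[-0.213,0.067,0.075],0],[[-0.213,0.067,0.077],0],[[-0.213,0.067,0.079],0],[[-0.213,0.067,0.079],0]]}}

```text
clock: 6.47
tool_pos: [0.4502, -0.2799, 0.1647]
eef_rot: [1.0, 0.001, 0.001, -0.001]
contact_force: [-4.5, 7.2, 30.0]
opening: 0.096
```

```bash
python3 - <<'E'
from h import *
s=get_state();print(s["opening"],s["contact_force"],s["tool_pos"])
im=snapshot("scene")[130:350,100:330];cv2.imwrite("pics/s3.png",cv2.resize(im,None,fx=2.6,fy=2.6)[:,:,::-1])
E
```

```text
0.09565014929118691 [-4.50726622  7.15208589 30.03930562] [ 0.45018817 -0.27987827  0.16472619]
```

View pics/s3.png

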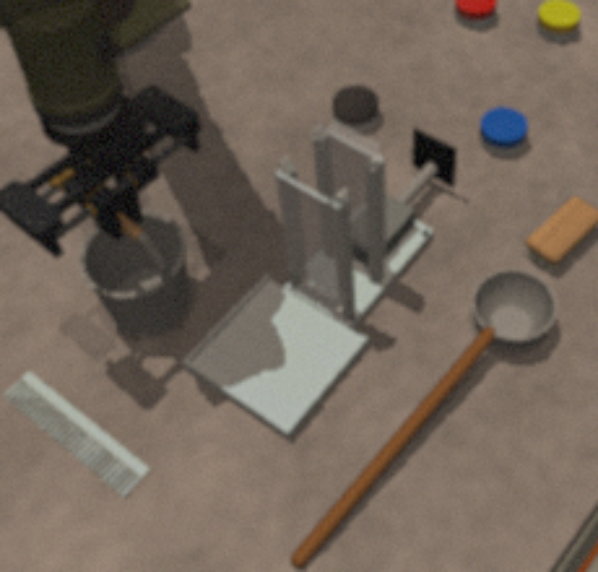

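Pail is down on the worktop, with 30 N of contact. I'll release it.

Emit:
{"api": "jog_arm", "payload": {"rows": [[[0,0,-0.002],0],[[0,0,-0.002],0],[[0,0,-0.002],0],[[0,0,-0.002],0],[[0,0,-0.002],0],[[0,0,-0.002],0],[[0,0,-0.03],0],[[0,0,-0.08],0],[[0,0,-0.13],0],[[0,0,-0.18],0],[[0,0,-0.2],0],[[0,0,-0.2],0]], "gripper": 50}}

```text
clock: 7.52
tool_pos: [0.4508, -0.2831, 0.3157]
eef_rot: [1.0, -0.0, 0.004, 0.002]
contact_force: [-0.4, -0.6, -0.0]
opening: 0.567
```

```bash
python3 - <<'E'
from h import *
s=get_state();print(s["opening"],s["contact_force"],s["tool_pos"],s["clock"])
im=snapshot("wrist");cv2.imwrite("pics/w4.png",im[:,:,::-1])
im=snapshot("top");cv2.imwrite("pics/t4.png",im[:,:,::-1])
snapshot("scene")
np.set_printoptions(precision=4,suppress=True)
for t,z in dict(mag_mouth=.215,mag_floor=.014,shelf_mid=.011,plunger_palm=.049,pail=0,tin_black=0,tin_blue=0,tin_red=0,tin_yellow=0,tin_green=0,tin_white=0).items():
  for c in("wrist","top","scene"):
    for k in mark_of(t,c)[:1]:print(t,c,k["p"],k["pixel"],at_z(c,k["pixel"],z,s))
go(.431,.0805,.16,92.5)
E
```

```text
0.5673551914905639 [-0.35549718 -0.60024054 -0.00792186] [ 0.45080321 -0.28305898  0.3156803 ] 7.5167
mag_mouth wrist 0.95 [43.7, 73.5] [ 0.5945 -0.128   0.215 ]
mag_mouth top 0.66 [183.4, 293.5] [ 0.5958 -0.1228  0.215 ]
mag_mouth scene 0.96 [192.0, 225.5] [ 0.5966 -0.1365  0.215 ]
mag_floor top 0.65 [192.6, 290.4] [ 0.5874 -0.1317  0.014 ]
mag_floor scene 0.7 [212.9, 148.8] [ 0.3454 -0.2208  0.014 ]
shelf_mid wrist 0.86 [55.5, 223.7] [ 0.5994 -0.2356  0.011 ]
shelf_mid top 0.88 [190.3, 319.9] [ 0.5977 -0.2263  0.011 ]
shelf_mid scene 0.38 [185.3, 349.4] [0.7565 0.2695 0.011 ]
plunger_palm wrist 0.6 [89.6, 37.8] [0.5796 0.0617 0.049 ]
plunger_palm top 0.59 [187.5, 232.0] [0.5953 0.0537 0.049 ]
plunger_palm scene 0.92 [190.5, 267.2] [0.5842 0.0535 0.049 ]
pail wrist 0.62 [156.1, 254.7] [ 0.4496 -0.2788  0.    ]
pail top 0.64 [235.5, 330.5] [ 0.4546 -0.2635  0.    ]
pail scene 0.72 [245.9, 159.0] [ 0.4508 -0.2757  0.    ]
tin_black wrist 0.67 [171.4, 55.7] [0.434  0.0809 0.    ]
tin_black top 0.53 [243.3, 219.6] [0.4192 0.0905 0.    ]
tin_black scene 0.65 [172.7, 235.0] [0.4238 0.0835 0.    ]
tin_blue wrist 0.62 [87.2, 14.9] [0.6004 0.1677 0.    ]
tin_blue scene 0.55 [183.0, 290.3] [0.5964 0.164  0.    ]
tin_red top 0.65 [234.1, 137.8] [0.4405 0.3554 0.    ]
tin_red scene 0.8 [134.7, 283.4] [0.4312 0.3491 0.    ]
tin_yellow top 0.78 [201.9, 125.4] [0.543  0.4022 0.    ]
tin_yellow scene 0.51 [142.9, 315.5] [ 0.5497  0.3868 -0.    ]
tin_green scene 0.55 [184.0, 291.0] [ 0.6008  0.1618 -0.    ]
tin_white top 0.68 [221.4, 381.6] [ 0.5043 -0.4263  0.    ]
tin_white scene 0.71 [185.3, 347.6] [0.7483 0.276  0.    ]
at [ 0.4488 -0.2818  0.3117] yaw -0.01 norm [-0.0238 -0.4831  0.2023] turn -0.8073 rows 9.428979646544422 12.917361291313338
```

View pics/w4.png

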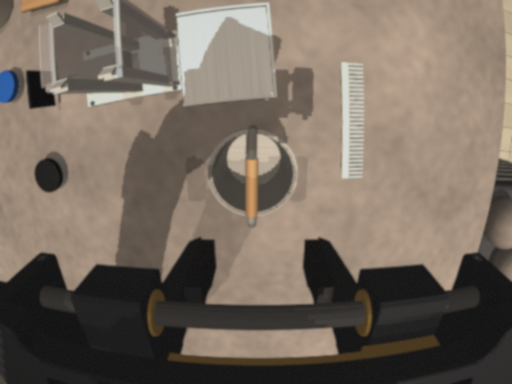

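View pics/t4.png

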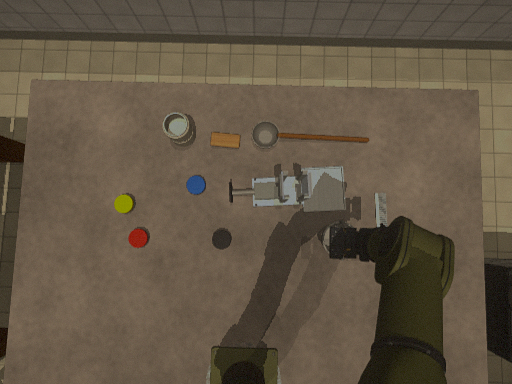

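```bash
python3 -c "
from h import *
go(.59,-.16,.38,92.5)"
```

```text
at [ 0.4488 -0.2818  0.3117] yaw -0.01 norm [ 0.1883 -0.1624 -0.091 ] turn -0.8073 rows 4.762400725660762 12.917361291313338
```

Emit:
{"api": "jog_arm", "payload": {"rows": [[[0.188,-0.162,-0.091],-0.807],[[0.188,-0.162,-0.091],-0.807],[[0.188,-0.162,-0.091],-0.807],[[0.188,-0.162,-0.091],-0.807],[[0.188,-0.162,-0.091],-0.807],[[0.188,-0.162,-0.091],-0.807],[[0.188,-0.162,-0.091],-0.807],[[0.188,-0.162,-0.091],-0.807],[[0.188,-0.162,-0.091],-0.807],[[0.188,-0.162,-0.091],-0.807],[[0.188,-0.162,-0.091],-0.807],[[0.188,-0.162,-0.091],-0.807],[[0.188,-0.162,-0.091],-0.807],[[0.188,-0.162,-0.091],-0.807],[[0.188,-0.162,-0.091],-0.807]], "gripper": 88}}

```text
clock: 10.57
tool_pos: [0.5897, -0.1605, 0.3798]
eef_rot: [0.693, 0.721, 0.0, -0.0]
contact_force: [0.7, -0.8, 0.2]
opening: 0.996
```

```bash
python3 - <<'E'
from h import *
np.set_printoptions(precision=4,suppress=True)
s=get_state();print(s["q"],s["contact_force"],s["tool_pos"],s["clock"])
np.save("s5.npy",s,allow_pickle=True)
im=snapshot("wrist");cv2.imwrite("pics/w5.png",im[:,:,::-1])
for t,z in dict(mag_mouth=.215,mag_floor=.014,shelf_mid=.011,plunger_palm=.049).items():
  for c in("wrist",):
    for k in mark_of(t,c)[:2]:print(t,c,k["p"],k["pixel"],at_z(c,k["pixel"],z,s))
E
```

```text
[ 0.4707  0.588  -0.511   1.4287  0.2949  1.2015 -0.0355] [ 0.7228 -0.8323  0.2354] [ 0.5897 -0.1605  0.3798] 10.5667
mag_mouth wrist 0.77 [153.0, 265.0] [ 0.594  -0.1314  0.215 ]
mag_mouth wrist 0.57 [244.0, 157.2] [ 0.4754 -0.2392  0.215 ]
mag_floor wrist 0.81 [131.2, 261.1] [ 0.5916 -0.1331  0.014 ]
shelf_mid wrist 0.88 [191.6, 262.8] [ 0.5989 -0.2387  0.011 ]
shelf_mid wrist 0.36 [204.5, 183.3] [ 0.4561 -0.2687  0.011 ]
plunger_palm wrist 0.88 [11.0, 257.6] [0.5786 0.0584 0.049 ]
plunger_palm wrist 0.5 [8.6, 171.9] [0.4462 0.0659 0.049 ]
```

View pics/w5.png

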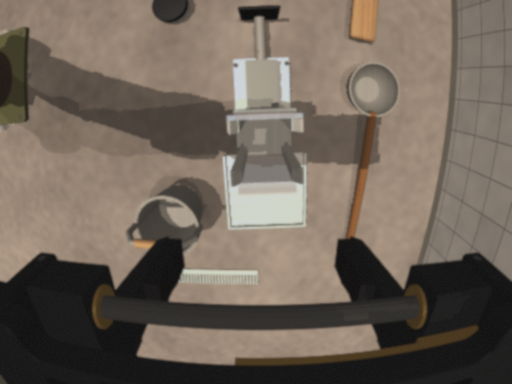

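```bash
python3 - <<'E'
import cv2
im=cv2.imread("pics/w5.png")[0:240,205:325]
a=cv2.resize(im[:130],None,fx=6,fy=6,interpolation=cv2.INTER_CUBIC)[:600]
cv2.imwrite("pics/c5a.png",cv2.resize(im[50:150],None,fx=6,fy=6,interpolation=2))
cv2.imwrite("pics/c5b.png",cv2.resize(im[140:240],None,fx=6,fy=6,interpolation=2))
E
```

```text
(no output)
```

View pics/c5a.png

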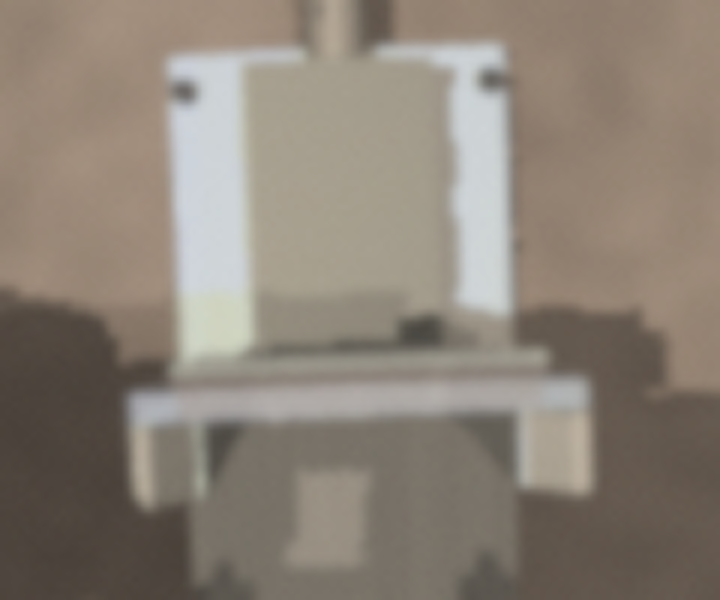

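View pics/c5b.png

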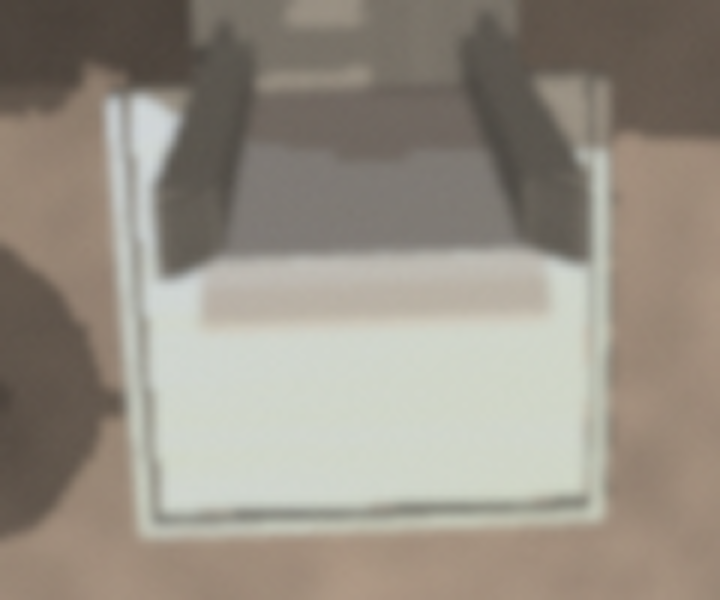

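```bash
python3 - <<'E'
from h import *
from scipy.optimize import least_squares
s=np.load("s5.npy",allow_pickle=True).item()
obs=[((-.120,-.045,.012),(59.7,233)),((-.120,.045,.012),(57.2,288.8)),((.170,-.066,.018),(229.2,228.3)),((.170,.066,.018),(226.7,305.5))]
# lips maybe outside: outer dims unknown -> also free scale print
def W(p,q):
    c,n=np.cos(q[2]),np.sin(q[2]);return (q[0]+c*p[0]-n*p[1],q[1]+n*p[0]+c*p[1],p[2])
f=lambda q:np.ravel([np.array(proj("wrist",W(p,q),s))-o for p,o in obs])
r_=least_squares(f,[.59,-.13,-1.53]);q=r_.x
print(q,np.degrees(q[2]),r_.fun.round(2))
im=cv2.imread("pics/w5.png")
def line(a,b,c):
    P=[proj("wrist",W(p,q),s)[::-1] for p in(a,b)];cv2.line(im3,*[tuple(int(round((v-o)*4)) for v,o in zip(p,(190,0))) for p in P],c,1)
im3=cv2.resize(im[0:150,190:340],None,fx=4,fy=4,interpolation=2)
for x in(-.038,.038):
  for z in(.206,.215): line((x,-.038,z),(x,.038,z),(0,0,255))
  for y in(-.038,.038): line((x,y,.215),(x,y,.014),(0,255,0))
line((-.19,-.03,.082),(-.19,.03,.082),(255,0,0));line((-.12,-.045,.012),(-.12,.045,.012),(255,0,0))
for y in(-.045,.045):line((-.12,y,.012),(.04,y,.012),(255,0,0))
cv2.imwrite("pics/o5.png",im3)
E
```

```text
[ 0.59586223 -0.13323421 -1.49362449] -85.57837939960403 [ 0.74  0.06  1.29 -0.03 -1.23  2.12 -1.4  -2.2 ]
```

View pics/o5.png

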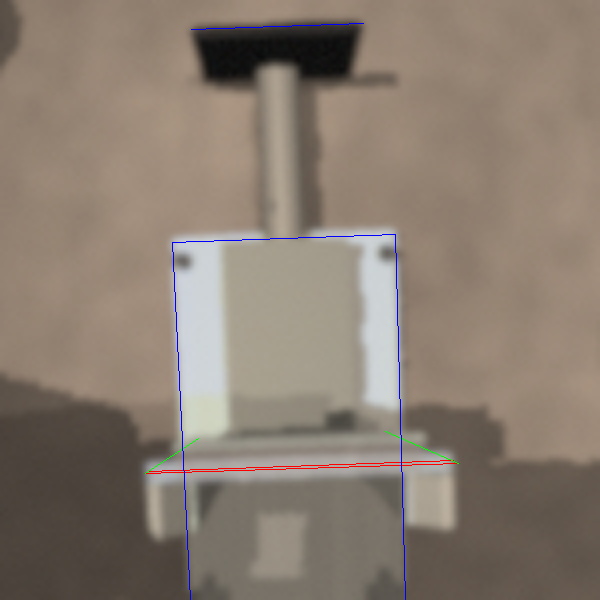

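```bash
cat >> h.py <<'E'
HS=dict(yellow=((22,100,60),(38,255,255)),red=((172,100,60),(8,255,255)),blue=((100,120,50),(130,255,255)),green=((45,80,40),(85,255,255)))
def lids(cam,im,s=None):
    h=cv2.cvtColor(im,cv2.COLOR_RGB2HSV)
    for c,(a,b) in HS.items():
        m=cv2.inRange(h,a,b) if a[0]<b[0] else cv2.inRange(h,a,(180,)+b[1:])|cv2.inRange(h,(0,)+a[1:],b)
        n,l,st,ce=cv2.connectedComponentsWithStats(m)
        for i in range(1,n):
            if st[i,4]>40: print(c,cam,st[i,4],ce[i][::-1].round(1),st[i,2:4],at_z(cam,ce[i][::-1],.030,s).round(4))
E
python3 - <<'E'
from h import *
lids("top",snapshot("top"));lids("scene",snapshot("scene"))
go(.531,.395,.16,94.4)
E
```

```text
yellow top 5704 [199.8 363. ] [ 69 143] [ 0.5697 -0.3589  0.03  ]
yellow top 283 [163.1 384.8] [14 71] [ 0.6885 -0.428   0.03  ]
yellow top 312 [165.8 328.2] [12 71] [ 0.675 -0.249  0.03 ]
yellow top 300 [203.3 123.2] [20 19] [0.537  0.3986 0.03  ]
yellow top 4272 [335.  388.8] [ 54 102] [ 0.1615 -0.4365  0.03  ]
yellow top 241 [369.3 214.5] [12 36] [0.0436 0.0887 0.03  ]
yellow top 406 [367.2 270.5] [15 34] [ 0.0557 -0.0805  0.03  ]
red top 316 [237.7 137.6] [20 20] [0.4303 0.3461 0.03  ]
blue top 264 [184.5 195.4] [18 18] [0.6032 0.1718 0.03  ]
yellow scene 170 [134.8 314.7] [17 13] [0.5392 0.3906 0.03  ]
yellow scene 135 [141.1 112.7] [26 22] [ 0.007  -0.0955  0.03  ]
red scene 178 [130.5 282.5] [17 14] [0.4348 0.3358 0.03  ]
blue scene 198 [178.5 293.3] [17 14] [0.6069 0.1622 0.03  ]
at [ 0.5898 -0.1602  0.38  ] yaw 92.43 norm [ 0.743  -0.047   0.2932] turn -0.0172 rows 14.390996060635272 0.2748553544880357
```

Emit:
{"api": "jog_arm", "payload": {"rows": [[[0.7,-0.04,0.25],-0.017],[[0.7,-0.04,0.25],-0.017],[[0.7,-0.04,0.25],-0.017],[[0.7,-0.04,0.25],-0.017],[[0.7,-0.04,0.25],-0.017],[[0.7,-0.04,0.25],-0.017],[[0.7,-0.04,0.25],-0.017],[[0.7,-0.04,0.25],-0.017],[[0.7,-0.04,0.25],-0.017],[[0.7,-0.04,0.25],-0.017],[[0.7,-0.04,0.25],-0.017],[[0.7,-0.04,0.25],-0.017],[[0.7,-0.04,0.25],-0.017],[[0.7,-0.04,0.25],-0.017],[[0.7,-0.04,0.25],-0.017],[[0.7,-0.04,0.25],-0.017],[[0.7,-0.04,0.25],-0.017],[[0.7,-0.04,0.25],-0.017]]}}

```text
clock: 12.42
tool_pos: [0.5386, 0.3606, 0.1929]
eef_rot: [0.681, 0.733, -0.0, 0.001]
contact_force: [-0.9, 0.0, -0.5]
opening: 0.998
```

```bash
python3 - <<'E'
from h import *
np.set_printoptions(precision=4,suppress=True)
s=get_state();print(s["q"],s["tool_pos"],s["clock"])
im=snapshot("wrist");cv2.imwrite("pics/w6.png",im[:,:,::-1])
lids("wrist",im,s)
E
```

```text
[-0.4459  0.8214 -0.4099  1.5471  0.399   0.857  -0.9293] [0.5386 0.3606 0.1929] 12.4167
yellow wrist 1817 [135.7 262.3] [62 42] [0.5382 0.4068 0.03  ]
yellow wrist 121 [168.5 268.2] [12 13] [0.5465 0.3745 0.03  ]
red wrist 2414 [188.2 157.1] [55 56] [0.4318 0.346  0.03  ]
blue wrist 332 [333.5 297.5] [40 13] [0.6053 0.1538 0.03  ]
```

View pics/w6.png

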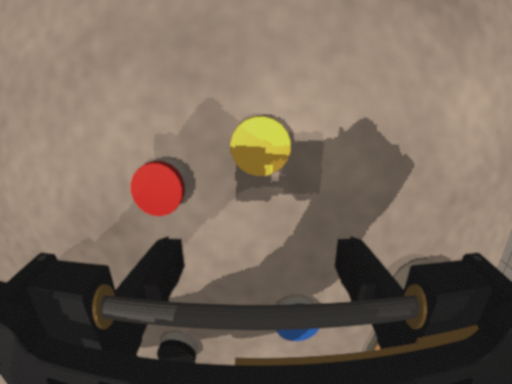

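```bash
python3 - <<'E'
from h import *
p=at_z("wrist",(146.2,261.3),.032);print(p)
go(p[0],p[1],.027,94.4)
E
```

```text
[0.5378879  0.39694618 0.032     ]
at [0.5386 0.3607 0.193 ] yaw 94.23 norm [0.0485 0.0024 0.2213] turn -0.0015 rows 4.074976299633944 0.02378462517592528
```

Emit:
{"api": "jog_arm", "payload": {"rows": [[[0.0485,0.002,0.03],-0.001],[[0.0485,0.002,0.08],-0.001],[[0.0485,0.002,0.13],-0.001],[[0.0485,0.002,0.18],-0.001],[[0.0485,0.002,0.205],-0.001],[[0.0485,0.002,0.216],-0.001],[[0.0485,0.002,0.221],-0.001],[[0.0485,0.002,0.221],-0.001],[[0.0485,0.002,0.221],-0.001]]}}

```text
clock: 13.22
tool_pos: [0.5372, 0.3998, 0.0285]
eef_rot: [0.679, 0.734, 0.002, 0.0]
contact_force: [-0.0, 0.1, -0.2]
opening: 0.994
```

Emit:
{"api": "jog_arm", "payload": {"rows": [[[0,0,0],0],[[0,0,0],0],[[0,0,0],0],[[0,0,0],0],[[0,0,0],0],[[0,0,0],0]], "gripper": 40, "newtons": 25}}

```text
clock: 13.72
tool_pos: [0.5362, 0.3995, 0.0273]
eef_rot: [0.679, 0.734, 0.0, 0.0]
contact_force: [-1.4, -0.5, 4.0]
opening: 0.671
```

```bash
python3 - <<'E'
from h import *
s=get_state();print(s["opening"]*88,s["contact_force"])
go(.5955,-.1315,.30,94.4)
E
```

```text
59.005248372509286 [-1.36042974 -0.54982713  4.0363332 ]
at [0.5362 0.3995 0.0273] yaw 94.53 norm [-0.7119  0.0232 -0.3638] turn 0.0011 rows 14.385100789498834 0.01776985305695237
```

Emit:
{"api": "jog_arm", "payload": {"rows": [[[0,0,-0.03],0],[[0,0,-0.08],0],[[0,0,-0.13],0],[[-0.03,0,-0.17],0],[[-0.08,0.003,-0.21],0],[[-0.712,0.023,-0.364],0.001],[[-0.712,0.023,-0.364],0.001],[[-0.712,0.023,-0.364],0.001],[[-0.712,0.023,-0.364],0.001],[[-0.712,0.023,-0.364],0.001],[[-0.712,0.023,-0.364],0.001],[[-0.712,0.023,-0.364],0.001],[[-0.712,0.023,-0.364],0.001],[[-0.712,0.023,-0.364],0.001],[[-0.712,0.023,-0.364],0.001],[[-0.712,0.023,-0.364],0.001],[[-0.712,0.023,-0.364],0.001],[[-0.712,0.023,-0.364],0.001],[[-0.712,0.023,-0.364],0.001],[[-0.712,0.023,-0.364],0.001]]}}

```text
clock: 15.38
tool_pos: [0.5949, -0.1308, 0.2994]
eef_rot: [0.679, 0.734, 0.0, -0.001]
contact_force: [-0.4, 0.1, -0.4]
opening: 0.677
```

```bash
python3 - <<'E'
from h import *
s=get_state();print(s["opening"]*88,s["contact_force"],s["clock"])
go(.5955,-.1315,.212,94.4)
im=snapshot("wrist");cv2.imwrite("pics/w7.png",im[:,:,::-1])
a=snapshot("top")[130:250,200:360];cv2.imwrite("pics/t7.png",cv2.resize(a,None,fx=4,fy=4)[:,:,::-1])
a=snapshot("scene")[90:270,140:340];cv2.imwrite("pics/s7.png",cv2.resize(a,None,fx=3,fy=3)[:,:,::-1])
E
```

```text
59.59943273727434 [-0.35081901  0.1384215  -0.3683139 ] 15.3833
at [ 0.5949 -0.1308  0.2994] yaw 94.44 norm [-0.0011  0.0007  0.1165] turn 0.0004 rows 2.0962696243429053 0.005762321394248025
```

View pics/s7.png

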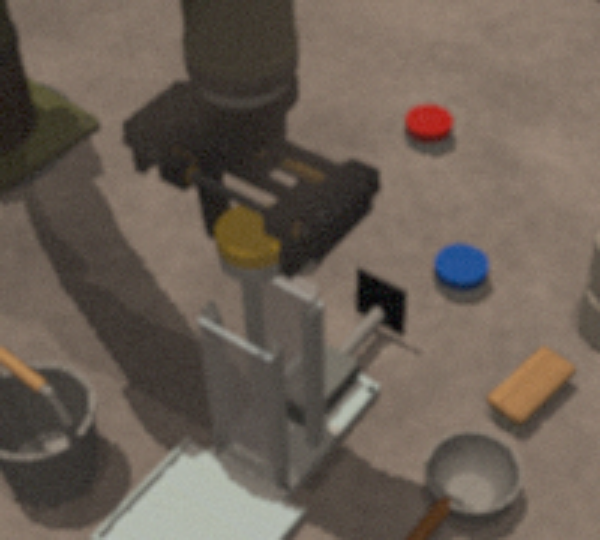

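View pics/w7.png

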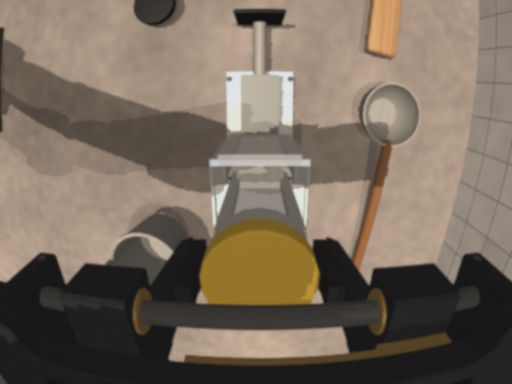

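```bash
cat >> h.py <<'E'
I=dict(eef_rot=np.array([0,0,0,1.]),tool_pos=np.zeros(3))
def tintool(px,z=-.005): return at_z("wrist",px,z,I)
E
python3 - <<'E'
from h import *
s=get_state()
print(tintool((220,260)),tintool((272,201)),tintool((272,319)))
p=[at_z("wrist",q,.213,s) for q in((160.5,210),(160.5,310))];print(p,(p[0]+p[1])/2)
c,n=np.cos(np.radians(-85.6)),np.sin(np.radians(-85.6))
for y in(-.038,.038):
  for x in(-.038,-.042): print(proj("wrist",(.5955+c*x-n*y,-.1315+n*x+c*y,.213),s))
E
```

```text
[ 3.18351719e-02 -8.65654277e-06 -5.00000000e-03] [ 0.00409083 -0.02848446 -0.005     ] [ 0.00399549  0.02853721 -0.005     ]
[array([ 0.55590144, -0.09387661,  0.213     ]), array([ 0.62861093, -0.0880571 ,  0.213     ])] [ 0.59225618 -0.09096685  0.213     ]
(np.float64(163.9181555252052), np.float64(208.25081561410695))
(np.float64(158.58085360265105), np.float64(208.03240596414895))
(np.float64(164.23006622599596), np.float64(312.0398385108651))
(np.float64(158.89956544146483), np.float64(312.29771145229205))
```

Emit:
{"api": "jog_arm", "payload": {"rows": [[[-0.002,0.001,0.03],0],[[-0.002,0.001,0.06],0],[[-0.002,0.001,0.08],0],[[-0.002,0.001,0.09],0],[[-0.002,0.001,0.1],0],[[-0.002,0.001,0.108],0],[[-0.002,0.001,0.115],0],[[-0.002,0.001,0.118],0],[[-0.002,0.001,0.118],0]]}}

```text
clock: 16.28
tool_pos: [0.5965, -0.1308, 0.213]
eef_rot: [0.678, 0.735, 0.001, 0.0]
contact_force: [-3.2, 2.4, 7.0]
opening: 0.673
```

```bash
python3 - <<'E'
from h import *
s=get_state();print(s["opening"]*88,s["contact_force"],s["clock"],s["tool_pos"])
im=snapshot("wrist");cv2.imwrite("pics/w8.png",im[:,:,::-1])
E
```

```text
59.23589026469976 [-3.16189178  2.43889863  6.99777423] 16.2833 [ 0.59654823 -0.13076464  0.212951  ]
```

View pics/w8.png

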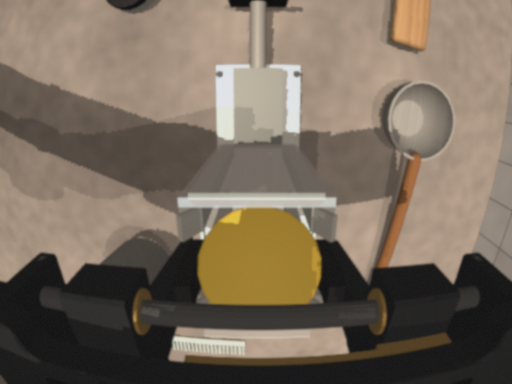

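```bash
python3 - <<'E'
from h import *
for z in(-.005,-.010,-.013,-.016,-.02):print(z,tintool((207,260),z),tintool((265,197),z),tintool((265,323),z))
a=snapshot("scene")[130:270,170:310];cv2.imwrite("pics/s8.png",cv2.resize(a,None,fx=4,fy=4,interpolation=2)[:,:,::-1])
s=get_state()
p=[at_z("wrist",q,.213,s) for q in((199,180),(199,335))];print(p,(p[0]+p[1])/2)
E
```

```text
-0.005 [ 3.79296070e-02 -9.75529127e-06 -5.00000000e-03] [ 0.00807593 -0.03006762 -0.005     ] [ 0.00798011  0.0301221  -0.005     ]
-0.01 [ 3.98740305e-02 -2.61480183e-05 -1.00000000e-02] [ 0.0112752  -0.02882059 -0.01      ] [ 0.01118341  0.02883917 -0.01      ]
-0.013 [ 4.10406846e-02 -3.59836545e-05 -1.30000000e-02] [ 0.01319477 -0.02807237 -0.013     ] [ 0.01310539  0.02806941 -0.013     ]
-0.016 [ 4.22073387e-02 -4.58192908e-05 -1.60000000e-02] [ 0.01511433 -0.02732414 -0.016     ] [ 0.01502737  0.02729965 -0.016     ]
-0.02 [ 4.37628775e-02 -5.89334724e-05 -2.00000000e-02] [ 0.01767374 -0.02632651 -0.02      ] [ 0.01759001  0.0262733  -0.02      ]
[array([ 0.55726327, -0.09399908,  0.213     ]), array([ 0.62724019, -0.08851605,  0.213     ])] [ 0.59225173 -0.09125757  0.213     ]
```

View pics/s8.png

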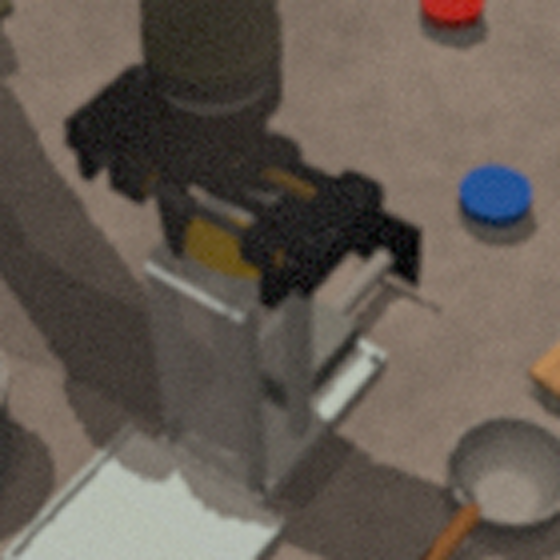

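```bash
python3 - <<'E'
import cv2
im=cv2.imread("pics/w8.png")[180:220,170:345]
cv2.imwrite("pics/c8.png",cv2.resize(im,None,fx=4.5,fy=6,interpolation=2))
from h import *
s=get_state();c,n=np.cos(np.radians(-85.6)),np.sin(np.radians(-85.6))
for r_,x in((193.5,-.038),(207,-.033)):
    p=at_z("wrist",(r_,257.5),.206,s);print(p,p[:2]-x*np.array([c,n]))
s5=np.load("s5.npy",allow_pickle=True).item()
for v,u,x in((385,360,-.038),(420,360,-.033)):
    p=at_z("wrist",(50+v/6,205+u/6),.206,s5);print(p,p[:2]-x*np.array([c,n]))
for v,u in((190,160),(170,588),(272,165),(260,588),(255,380),(325,380)):
    p=at_z("wrist",(140+v/6,205+u/6),.206,s5);print("front",p)
E
```

```text
[ 0.59224242 -0.0910044   0.206     ] [ 0.59515774 -0.12889241]
[ 0.59275907 -0.09770805  0.206     ] [ 0.5952908  -0.13061079]
[ 0.59255719 -0.09355482  0.206     ] [ 0.59547252 -0.13144282]
[ 0.59280309 -0.09942042  0.206     ] [ 0.59533481 -0.13232317]
front [ 0.56061163 -0.15397409  0.206     ]
front [ 0.63436695 -0.14742269  0.206     ]
front [ 0.56166956 -0.16876571  0.206     ]
front [ 0.63568265 -0.16363954  0.206     ]
front [ 0.59910449 -0.16424035  0.206     ]
front [ 0.59972794 -0.17709852  0.206     ]
```

View pics/c8.png

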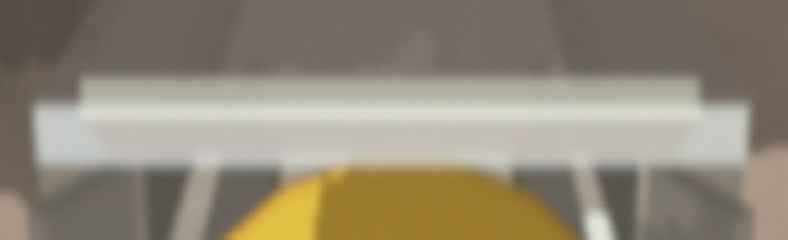

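Emit:
{"api": "jog_arm", "payload": {"rows": [[[0,0,-0.01],0],[[0,0,-0.03],0],[[0,0,-0.06],0],[[0,0,-0.08],0],[[0,0,-0.08],0]]}}

```text
clock: 16.8
tool_pos: [0.5986, -0.1326, 0.2752]
eef_rot: [0.679, 0.734, 0.002, 0.003]
contact_force: [0.1, 0.6, 0.9]
opening: 0.673
```

```bash
python3 - <<'E'
from h import *
s=get_state();print(s["opening"]*88,s["contact_force"],s["clock"],s["tool_pos"])
im=snapshot("wrist");cv2.imwrite("pics/w9.png",im[:,:,::-1])
a=snapshot("scene")[110:250,170:310];cv2.imwrite("pics/s9.png",cv2.resize(a,None,fx=4,fy=4,interpolation=2)[:,:,::-1])
E
```

```text
59.24090163615738 [0.09232779 0.5647147  0.85737936] 16.8 [ 0.59857795 -0.13255145  0.27519161]
```

View pics/w9.png

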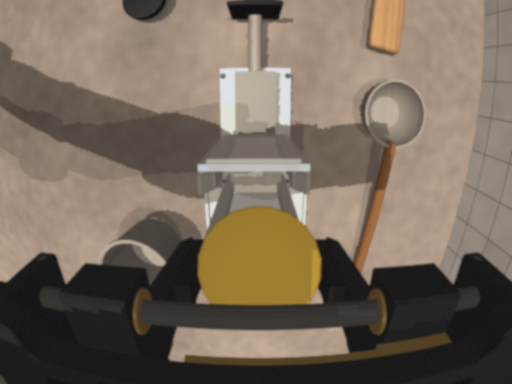

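View pics/s9.png

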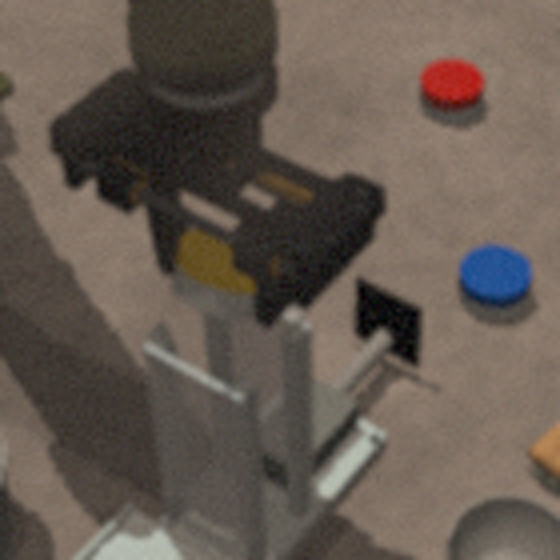

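```bash
cat >> h.py <<'E'
from scipy.optimize import least_squares
def lidfit(im,rng=((15,80,60),(40,255,255)),rmax=285,verbose=1):
    h=cv2.cvtColor(cv2.GaussianBlur(im,(3,3),0),cv2.COLOR_RGB2HSV)
    a,b=rng
    m=cv2.inRange(h,a,b) if a[0]<b[0] else cv2.inRange(h,a,(180,)+b[1:])|cv2.inRange(h,(0,)+a[1:],b)
    m[:190]=0;m[300:]=0;m[:,:180]=0;m[:,340:]=0
    m=cv2.morphologyEx(m,cv2.MORPH_OPEN,np.ones((5,5)))
    cs,_=cv2.findContours(m,cv2.RETR_EXTERNAL,cv2.CHAIN_APPROX_NONE)
    k=max(cs,key=cv2.contourArea)[:,0,:].astype(float);k=k[(k[:,1]<rmax)]
    k=k[(k[:,1]<255)] 
    O=np.array([tintool((v,u),0) for u,v in k]);C=np.array(camera_model("wrist")["T_tool_cam"])[:3,3]
    D=O-C
    def f(q):
        cx,cy,cz,t=q;nrm=np.array([np.sin(t),0,np.cos(t)]);c0=np.array([cx,cy,cz])
        lam=((c0-C)@nrm)/(D@nrm);P=C+D*lam[:,None]
        return np.linalg.norm(P-c0,axis=1)-.030
    return [(lambda r_:(r_.x.round(4),np.degrees(r_.x[-1]).round(1),np.sqrt(np.mean(r_.fun**2)).round(5)))(least_squares(f,[0,0,-.005,t])) for t in(0,.3,-.3)],len(k)
E
python3 - <<'E'
from h import *
for n in("w7","w8","w9"):print(n,lidfit(cv2.imread(f"pics/{n}.png")[:,:,::-1]))
E
```

```text
w7 ([(array([-0.0027, -0.0005,  0.0049, -0.0991]), np.float64(-5.7), np.float64(0.00017)), (array([-0.0027, -0.0005,  0.0049, -0.0991]), np.float64(-5.7), np.float64(0.00017)), (array([-0.0027, -0.0005,  0.0049, -0.0991]), np.float64(-5.7), np.float64(0.00017))], 126)
w8 ([(array([ 0.0058, -0.0005, -0.0038, -0.2355]), np.float64(-13.5), np.float64(0.00045)), (array([ 0.0058, -0.0005, -0.0038, -0.2355]), np.float64(-13.5), np.float64(0.00045)), (array([ 0.0058, -0.0005, -0.0038, -0.2355]), np.float64(-13.5), np.float64(0.00045))], 153)
w9 ([(array([ 0.0063, -0.0005, -0.0049, -0.3945]), np.float64(-22.6), np.float64(0.00021)), (array([ 0.0063, -0.0005, -0.0049, -0.3945]), np.float64(-22.6), np.float64(0.00021)), (array([ 0.0063, -0.0005, -0.0049, -0.3945]), np.float64(-22.6), np.float64(0.00021))], 152)
```

```bash
python3 - <<'E'
from h import *
for i in range(4):
    s=get_state();print(s["clock"],s["tool_pos"].round(4));snapshot("top")
go(.48,.2,.2,94.4)
E
```

```text
16.9 [ 0.5965 -0.1329  0.2717]
16.95 [ 0.5958 -0.1331  0.2708]
17.0 [ 0.5955 -0.1331  0.2702]
17.05 [ 0.5955 -0.1331  0.27  ]
at [ 0.5955 -0.1331  0.27  ] yaw 94.42 norm [ 0.4547 -0.1191  0.0937] turn 0.0002 rows 8.62046719813303 0.0032977004940852534
```

Emit:
{"api": "jog_arm", "payload": {"rows": [[[0.455,-0.119,0.08],0],[[0.455,-0.119,0.08],0],[[0.455,-0.119,0.08],0],[[0.455,-0.119,0.08],0],[[0.455,-0.119,0.08],0],[[0.455,-0.119,0.08],0],[[0.455,-0.119,0.08],0],[[0.455,-0.119,0.08],0],[[0.455,-0.119,0.094],0],[[0.455,-0.119,0.14],0],[[0.455,-0.119,0.19],0],[[0.455,-0.119,0.24],0],[[0.455,-0.119,0.27],0],[[0.455,-0.119,0.29],0],[[0.455,-0.119,0.303],0],[[0.455,-0.119,0.311],0],[[0.455,-0.119,0.311],0],[[0.455,-0.119,0.311],0],[[0.455,-0.119,0.311],0]]}}

```text
clock: 18.68
tool_pos: [0.4815, 0.2005, 0.0388]
eef_rot: [0.679, 0.734, 0.001, 0.0]
contact_force: [-0.1, 0.1, -0.4]
opening: 0.675
```

```bash
python3 - <<'E'
from h import *
s=get_state();print(s["clock"],s["tool_pos"].round(4),s["contact_force"])
im=snapshot("wrist");cv2.imwrite("pics/w10.png",im[:,:,::-1]);print(lidfit(im))
E
```

```text
18.6833 [0.4815 0.2005 0.0388] [-0.09030995  0.11408249 -0.43178507]
([(array([ 0.006 , -0.0005, -0.0029, -0.3042]), np.float64(-17.4), np.float64(0.00017)), (array([ 0.006 , -0.0005, -0.0029, -0.3042]), np.float64(-17.4), np.float64(0.00017)), (array([ 0.006 , -0.0005, -0.0029, -0.3042]), np.float64(-17.4), np.float64(0.00017))], 153)
```

View pics/w10.png

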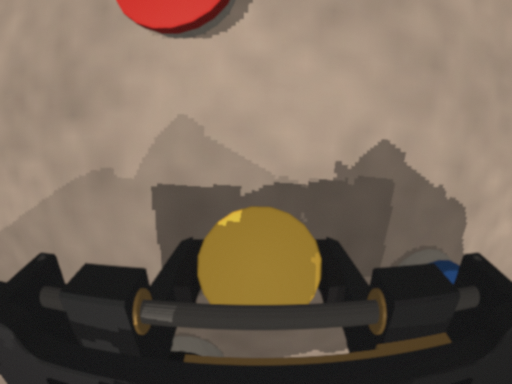

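Emit:
{"api": "jog_arm", "payload": {"rows": [[[0,0,0.004],0],[[0,0,0.008],0],[[0,0,0.012],0],[[0,0,0.013],0],[[0,0,0.013],0],[[0,0,0.013],0]], "newtons": 4, "gripper": 40}}

```text
clock: 19.23
tool_pos: [0.4808, 0.2004, 0.0281]
eef_rot: [0.679, 0.734, -0.0, -0.0]
contact_force: [-0.2, -0.5, 0.6]
opening: 0.678
```

Emit:
{"api": "jog_arm", "payload": {"rows": [[[0,0,0],0],[[0,0,0],0],[[0,0,0],0],[[0,0,0],0],[[0,0,-0.04],0],[[0,0,-0.09],0],[[-0.045,0,-0.14],0],[[-0.045,0,-0.16],0],[[-0.045,0,-0.16],0],[[-0.045,0,-0.16],0],[[-0.045,0,-0.16],0],[[-0.045,0,-0.16],0]], "gripper": 88}}

```text
clock: 20.23
tool_pos: [0.4828, 0.1672, 0.1471]
eef_rot: [0.679, 0.734, -0.001, -0.001]
contact_force: [-0.1, 0.2, -1.1]
opening: 1.002
```

```bash
python3 - <<'E'
from h import *
s=get_state();print(s["clock"],s["tool_pos"].round(4),s["contact_force"])
im=snapshot("wrist");cv2.imwrite("pics/w11.png",im[:,:,::-1]);lids("wrist",im,s)
E
```

```text
20.2333 [0.4828 0.1672 0.1471] [-0.12215518  0.24185391 -1.09324631]
yellow wrist 1905 [148.5 261.8] [70 40] [0.4811 0.2089 0.03  ]
yellow wrist 272 [188.1 256.9] [14 23] [0.4797 0.1746 0.03  ]
red wrist 1068 [  8.4 211.7] [68 22] [0.432 0.323 0.03 ]
blue wrist 2767 [201.1 386.8] [59 62] [0.5997 0.1718 0.03  ]
```

View pics/w11.png

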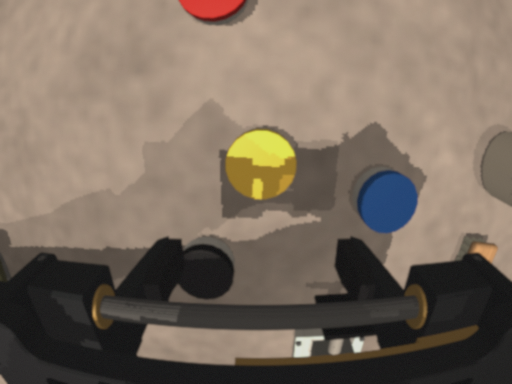

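```bash
cat >> h.py <<'E'
def floorlid(im,seed,rng,s,z=.032):
    h=cv2.cvtColor(cv2.GaussianBlur(im,(3,3),0),cv2.COLOR_RGB2HSV);a,b=rng
    m=cv2.inRange(h,a,b) if a[0]<=b[0] else cv2.inRange(h,a,(180,)+b[1:])|cv2.inRange(h,(0,)+a[1:],b)
    m=cv2.morphologyEx(m,cv2.MORPH_CLOSE,np.ones((3,3)))
    n,l,st,ce=cv2.connectedComponentsWithStats(m);i=l[int(seed[0]),int(seed[1])]
    cs,_=cv2.findContours((l==i).astype(np.uint8),cv2.RETR_EXTERNAL,cv2.CHAIN_APPROX_NONE)
    P=np.array([at_z("wrist",(v,u),z,s)[:2] for u,v in cs[0][:,0,:]])
    f=lambda q:np.linalg.norm(P-q[:2],axis=1)-q[2]
    r_=least_squares(f,[*P.mean(0),.03],loss="soft_l1",f_scale=.001);print("lid",r_.x.round(4),"rms",np.sqrt(np.mean(f(r_.x)**2)).round(5),st[i]);return r_.x
YEL=((15,80,50),(40,255,255));BLU=((100,100,30),(130,255,255));RED=((172,100,50),(8,255,255));BLK=((0,0,0),(180,255,45))
E
python3 - <<'E'
from h import *
s=get_state()
im=snapshot("wrist")
x=floorlid(im,(150,262),YEL,s);floorlid(im,(201,386),BLU,s);floorlid(im,(271,206),BLK,s)
go(x[0],x[1],.027,94.4)
E
```

```text
lid [0.4811 0.1955 0.0305] rms 0.0003 [ 224  128   74   73 4247]
lid [0.6002 0.1714 0.0298] rms 0.00096 [ 358  171   59   62 2798]
lid [ 385.7018 6352.6    6364.2781] rms 0.08288 [    0   239   512   145 34458]
at [0.4828 0.1672 0.1471] yaw 94.49 norm [0.0379 0.0011 0.1601] turn 0.0008 rows 2.9587833086031083 0.01324892807263338
```

Emit:
{"api": "jog_arm", "payload": {"rows": [[[0.038,0.001,0.03],0],[[0.038,0.001,0.08],0],[[0.038,0.001,0.12],0],[[0.038,0.001,0.145],0],[[0.038,0.001,0.155],0],[[0.038,0.001,0.16],0],[[0.038,0.001,0.16],0],[[0.038,0.001,0.16],0],[[0.038,0.001,0.16],0]]}}

```text
clock: 21.08
tool_pos: [0.4828, 0.1953, 0.0293]
eef_rot: [0.679, 0.734, 0.001, 0.0]
contact_force: [-0.5, -0.2, 0.7]
opening: 0.999
```

Emit:
{"api": "jog_arm", "payload": {"rows": [[[0,0,0],0],[[0,0,0],0],[[0,0,0],0],[[0,0,0],0],[[0,0,0],0],[[0,0,0],0]], "gripper": 40, "newtons": 40}}

```text
clock: 21.58
tool_pos: [0.4823, 0.1951, 0.0285]
eef_rot: [0.679, 0.734, 0.0, 0.0]
contact_force: [-0.3, 0.0, 4.5]
opening: 0.672
```

```bash
python3 - <<'E'
from h import *
s=get_state();print(s["opening"]*88,s["contact_force"])
im=snapshot("wrist");cv2.imwrite("pics/w12.png",im[:,:,::-1]);print(lidfit(im))
go(.5953,-.130,.29,94.4)
E
```

```text
59.10109352780245 [-0.3191091   0.02594721  4.45801362]
([(array([ 0.0003, -0.0005,  0.0065, -0.0627]), np.float64(-3.6), np.float64(0.00018)), (array([ 0.0003, -0.0005,  0.0065, -0.0627]), np.float64(-3.6), np.float64(0.00018)), (array([ 0.0003, -0.0005,  0.0065, -0.0627]), np.float64(-3.6), np.float64(0.00018))], 139)
at [0.4823 0.195  0.0285] yaw 94.4 norm [-0.4437  0.1172 -0.3486] turn 0.0 rows 10.365046550088106 0.0003936742873047139
```

Emit:
{"api": "jog_arm", "payload": {"rows": [[[0,0,-0.04],0],[[0,0,-0.09],0],[[0,0,-0.14],0],[[-0.03,0.008,-0.18],0],[[-0.07,0.018,-0.22],0],[[-0.444,0.117,-0.349],0],[[-0.444,0.117,-0.349],0],[[-0.444,0.117,-0.349],0],[[-0.444,0.117,-0.349],0],[[-0.444,0.117,-0.349],0],[[-0.444,0.117,-0.349],0],[[-0.444,0.117,-0.349],0],[[-0.444,0.117,-0.349],0],[[-0.444,0.117,-0.349],0],[[-0.444,0.117,-0.349],0],[[-0.444,0.117,-0.349],0],[[-0.444,0.117,-0.349],0],[[-0.444,0.117,-0.349],0],[[-0.444,0.117,-0.349],0]]}}

```text
clock: 23.22
tool_pos: [0.5949, -0.1287, 0.2898]
eef_rot: [0.678, 0.735, -0.0, -0.0]
contact_force: [-0.3, -0.2, -0.6]
opening: 0.668
```

```bash
python3 - <<'E'
from h import *
s=get_state();print(s["opening"]*88,s["contact_force"])
im=snapshot("wrist");cv2.imwrite("pics/w13.png",im[:,:,::-1]);print(lidfit(im))
go(.5953,-.130,.212,94.4)
c=im[140:230,180:340];cv2.imwrite("pics/c13.png",cv2.resize(c,None,fx=5,fy=5,interpolation=2)[:,:,::-1])
E
```

```text
58.77643500249503 [-0.28198045 -0.20838511 -0.5691931 ]
([(array([ 0.0005, -0.0004,  0.0048, -0.1297]), np.float64(-7.4), np.float64(0.00019)), (array([ 0.0005, -0.0004,  0.0048, -0.1297]), np.float64(-7.4), np.float64(0.00019)), (array([ 0.0005, -0.0004,  0.0048, -0.1297]), np.float64(-7.4), np.float64(0.00019))], 139)
at [ 0.595  -0.1291  0.2898] yaw 94.52 norm [-0.0013  0.0003  0.1038] turn 0.001 rows 1.8668280324919218 0.016631776420754245
```

View pics/c13.png

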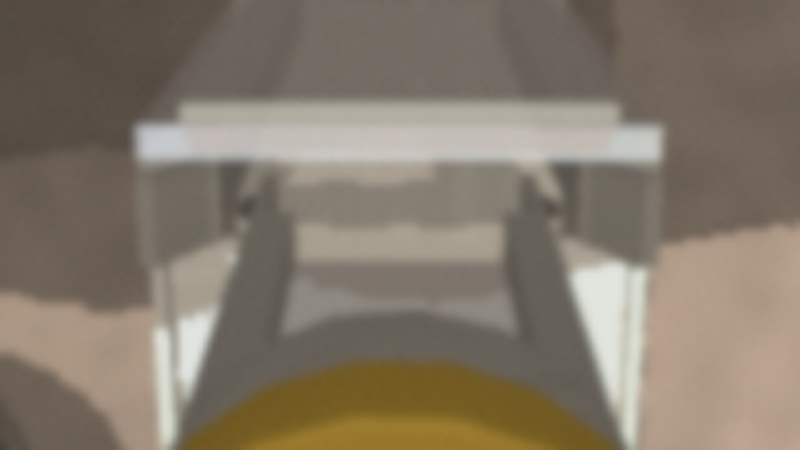

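```bash
python3 - <<'E'
from h import *
s=get_state();c,n=np.cos(np.radians(-85.6)),np.sin(np.radians(-85.6))
for r_,x in((165,-.038),(172.4,-.033)):
    p=at_z("wrist",(r_,259.8),.206,s);print(p,p[:2]-x*np.array([c,n]))
a=at_z("wrist",(165,207),.206,s);b=at_z("wrist",(165,312.6),.206,s);print(b-a)
print(s["tool_pos"],s["clock"])
E
```

```text
[ 0.59229183 -0.09356805  0.206     ] [ 0.59520715 -0.13145606]
[ 0.5927234  -0.09903842  0.206     ] [ 0.59525513 -0.13194116]
[0.07621032 0.00597885 0.        ]
[ 0.59500517 -0.1290927   0.28984088] 23.2667
```

Emit:
{"api": "jog_arm", "payload": {"rows": [[[-0.0025,0.0003,0.03],0],[[-0.0025,0.0003,0.05],0],[[-0.0025,0.0003,0.06],0],[[-0.0025,0.0003,0.07],0],[[-0.0025,0.0003,0.078],0],[[-0.0025,0.0003,0.084],0],[[-0.0025,0.0003,0.084],0],[[-0.0025,0.0003,0.084],0],[[-0.0025,0.0003,0.084],0]]}}

```text
clock: 24.02
tool_pos: [0.596, -0.132, 0.2276]
eef_rot: [0.679, 0.734, 0.0, 0.0]
contact_force: [-0.1, 0.2, -0.5]
opening: 0.669
```

```bash
python3 - <<'E'
from h import *
s=get_state();print(s["opening"]*88,s["contact_force"],s["tool_pos"])
im=snapshot("wrist");cv2.imwrite("pics/w14.png",im[:,:,::-1]);print(lidfit(im))
E
```

```text
58.843246103828974 [-0.10929373  0.22693852 -0.46666427] [ 0.59597119 -0.13196981  0.227554  ]
([(array([ 0.0003, -0.0005,  0.0039, -0.223 ]), np.float64(-12.8), np.float64(0.00023)), (array([ 0.0003, -0.0005,  0.0039, -0.223 ]), np.float64(-12.8), np.float64(0.00023)), (array([ 0.0003, -0.0005,  0.0039, -0.223 ]), np.float64(-12.8), np.float64(0.00023))], 141)
```

View pics/w14.png

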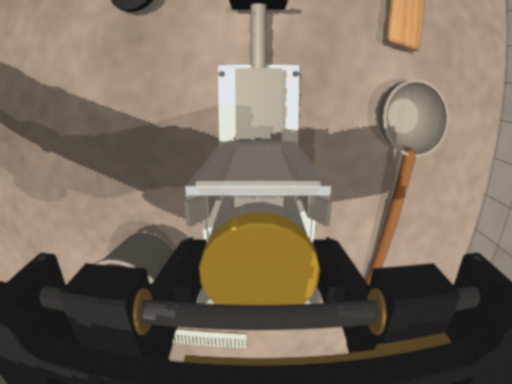

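Emit:
{"api": "jog_arm", "payload": {"rows": [[[0,0,0.005],0],[[0,0,0.01],0],[[0,0,0.015],0],[[0,0,0.015],0],[[0,0,0.015],0],[[0,0,0.015],0]]}}

```text
clock: 24.57
tool_pos: [0.5956, -0.132, 0.2157]
eef_rot: [0.679, 0.734, 0.0, 0.0]
contact_force: [-0.1, 0.7, -0.2]
opening: 0.676
```

```bash
python3 - <<'E'
from h import *
s=get_state();print(s["opening"]*88,s["contact_force"],s["tool_pos"])
im=snapshot("wrist");cv2.imwrite("pics/w15.png",im[:,:,::-1]);print(lidfit(im))
a=snapshot("scene")[130:270,170:310];cv2.imwrite("pics/s15.png",cv2.resize(a,None,fx=4,fy=4,interpolation=2)[:,:,::-1])
E
```

```text
59.483874980529436 [-0.14556132  0.68802212 -0.23126764] [ 0.59559836 -0.13202529  0.21568772]
([(array([ 0.0004, -0.0005,  0.0036, -0.2343]), np.float64(-13.4), np.float64(0.00026)), (array([ 0.0004, -0.0005,  0.0036, -0.2343]), np.float64(-13.4), np.float64(0.00026)), (array([ 0.0004, -0.0005,  0.0036, -0.2343]), np.float64(-13.4), np.float64(0.00026))], 142)
```

View pics/s15.png

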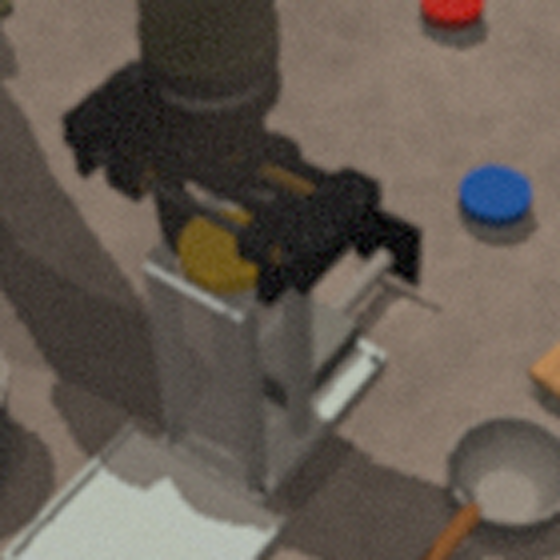

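Emit:
{"api": "jog_arm", "payload": {"rows": [[[0,0,0],0],[[0,0,0],0],[[0,0,0],0],[[0,0,0],0],[[0,0,0],0],[[0,0,-0.03],0],[[0,0,-0.08],0],[[0,0,-0.1],0],[[0,0,-0.1],0],[[0,0,-0.1],0]], "gripper": 80}}

```text
clock: 25.5
tool_pos: [0.5959, -0.1321, 0.2914]
eef_rot: [0.679, 0.734, 0.0, 0.001]
contact_force: [0.2, -1.2, 0.0]
opening: 0.907
```

```bash
python3 - <<'E'
from h import *
s=get_state();print(s["opening"]*88,s["contact_force"],s["tool_pos"])
im=snapshot("wrist");cv2.imwrite("pics/w16.png",im[:,:,::-1])
a=snapshot("scene")[130:270,170:310];cv2.imwrite("pics/s16.png",cv2.resize(a,None,fx=4,fy=4,interpolation=2)[:,:,::-1])
lids("top",snapshot("top"))
E
```

```text
79.85773871949543 [ 0.20695181 -1.20456326  0.04409423] [ 0.5958618  -0.13205609  0.29141174]
yellow top 182 [161.2 350.2] [18 53] [ 0.6918 -0.3184  0.03  ]
yellow top 171 [157.7 343.4] [18 44] [ 0.7022 -0.297   0.03  ]
yellow top 2383 [185.1 333.1] [ 72 104] [ 0.6135 -0.2647  0.03  ]
yellow top 202 [171.4 302.7] [16 55] [ 0.6546 -0.1682  0.03  ]
yellow top 103 [188.5 287.6] [ 9 19] [ 0.5989 -0.1214  0.03  ]
yellow top 81 [298.1 392.1] [19 15] [ 0.2709 -0.4473  0.03  ]
yellow top 199 [316.  369.2] [21 42] [ 0.2155 -0.3775  0.03  ]
yellow top 71 [310.2 390. ] [23 13] [ 0.2347 -0.4405  0.03  ]
yellow top 243 [369.3 214.5] [12 37] [0.0437 0.0888 0.03  ]
yellow top 402 [367.4 270.4] [15 34] [ 0.0551 -0.0801  0.03  ]
yellow top 74 [376.1 428.9] [10 18] [ 0.0467 -0.5551  0.03  ]
yellow top 47 [376.4 436.4] [ 8 16] [ 0.0467 -0.5773  0.03  ]
yellow top 96 [379.8 410.7] [26 10] [ 0.0341 -0.5006  0.03  ]
red top 313 [237.8 137.6] [20 20] [0.4302 0.3461 0.03  ]
blue top 263 [184.6 195.4] [18 18] [0.6031 0.1719 0.03  ]
```

View pics/s16.png

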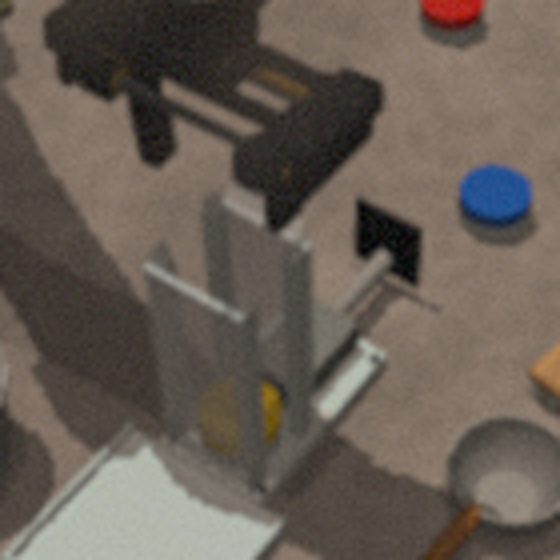

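View pics/w16.png

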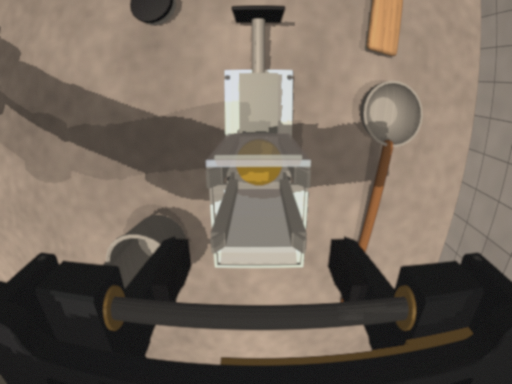

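```bash
python3 - <<'E'
from h import *
s=get_state()
print(proj("wrist",(.5955,-.1315,.046),s),proj("wrist",(.5655,-.1315,.046),s),proj("wrist",(.5955,-.1015,.046),s),proj("wrist",(.5955,-.1615,.046),s))
go(.600,.14,.15,94.4)
E
```

```text
(np.float64(163.2968699471292), np.float64(260.66823821741986)) (np.float64(161.58131132414175), np.float64(237.0163173958058)) (np.float64(139.90656679683258), np.float64(262.5421390321707)) (np.float64(185.8814643444452), np.float64(258.86305763488605))
at [ 0.5946 -0.1322  0.2892] yaw 94.42 norm [0.3613 0.0357 0.1856] turn 0.0002 rows 7.333025004798529 0.0028031225051173
```

Emit:
{"api": "jog_arm", "payload": {"rows": [[[0.25,0.025,0.05],0],[[0.25,0.025,0.05],0],[[0.25,0.025,0.05],0],[[0.25,0.025,0.05],0],[[0.25,0.025,0.05],0],[[0.361,0.036,0.186],0],[[0.361,0.036,0.186],0],[[0.361,0.036,0.186],0],[[0.361,0.036,0.186],0],[[0.361,0.036,0.186],0],[[0.361,0.036,0.186],0],[[0.361,0.036,0.186],0],[[0.361,0.036,0.186],0],[[0.361,0.036,0.186],0]], "gripper": 88}}

```text
clock: 26.82
tool_pos: [0.6026, 0.1384, 0.1525]
eef_rot: [0.68, 0.733, 0.001, 0.001]
contact_force: [-0.0, 0.4, 0.4]
opening: 0.997
```

```bash
python3 - <<'E'
from h import *
s=get_state();print(s["tool_pos"])
im=snapshot("wrist");cv2.imwrite("pics/w17.png",im[:,:,::-1])
v,u=proj("wrist",(.6,.1714,.032),s);print(v,u)
x=floorlid(im,(v,u),BLU,s)
s=get_state();go(x[0],x[1],.027,94.4)
E
```

```text
[0.60263065 0.13838885 0.15247071]
157.90151466330624 259.0015956225308
lid [0.6032 0.1705 0.0288] rms 0.00034 [ 229  125   68   68 3684]
at [0.6024 0.1387 0.1523] yaw 94.3 norm [0.0423 0.0039 0.1671] turn -0.0009 rows 3.10067996357326 0.014400571015589303
```

View pics/w17.png

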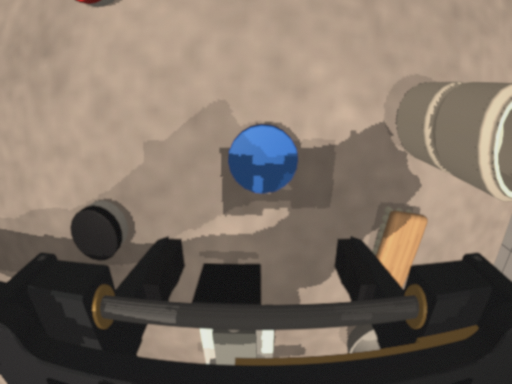

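Emit:
{"api": "jog_arm", "payload": {"rows": [[[0.042,0.004,0.03],0],[[0.042,0.004,0.08],0],[[0.042,0.004,0.12],0],[[0.042,0.004,0.15],0],[[0.042,0.004,0.162],0],[[0.042,0.004,0.167],0],[[0.042,0.004,0.167],0],[[0.042,0.004,0.167],0],[[0.042,0.004,0.167],0],[[0.042,0.004,0.167],0]]}}

```text
clock: 27.7
tool_pos: [0.6032, 0.1719, 0.0275]
eef_rot: [0.68, 0.734, 0.001, 0.001]
contact_force: [0.1, -0.2, 0.0]
opening: 1.003
```

Emit:
{"api": "jog_arm", "payload": {"rows": [[[-0.002,0,0],0],[[-0.002,0,0],0],[[-0.002,0,0],0],[[-0.002,0,0],0],[[-0.002,0,0],0],[[-0.002,0,0],0],[[-0.002,0,0],0]], "gripper": 40, "newtons": 40}}

```text
clock: 28.28
tool_pos: [0.6024, 0.1702, 0.0261]
eef_rot: [0.679, 0.734, 0.0, 0.0]
contact_force: [-0.8, -0.7, 1.3]
opening: 0.677
```

```bash
python3 - <<'E'
from h import *
s=get_state();print(s["opening"]*88,s["contact_force"])
im=snapshot("wrist");print(lidfit(im,BLU))
go(.5957,-.132,.29,94.4)
E
```

```text
59.53537778917354 [-0.83514681 -0.74015089  1.26702858]
([(array([ 0.001 , -0.0006, -0.0043, -0.4046]), np.float64(-23.2), np.float64(0.00018)), (array([ 0.001 , -0.0006, -0.0043, -0.4047]), np.float64(-23.2), np.float64(0.00018)), (array([ 0.001 , -0.0006, -0.0043, -0.4047]), np.float64(-23.2), np.float64(0.00018))], 131)
at [0.6025 0.1701 0.0261] yaw 94.41 norm [-0.401  -0.0399 -0.3519] turn 0.0001 rows 9.62183839694484 0.0012515684671757326
```

Emit:
{"api": "jog_arm", "payload": {"rows": [[[0,0,-0.04],0],[[0,0,-0.09],0],[[0,0,-0.145],0],[[0,0,-0.2],0],[[0,0,-0.255],0],[[-0.02,0,-0.3],0],[[-0.06,-0.005,-0.34],0],[[-0.401,-0.04,-0.352],0],[[-0.401,-0.04,-0.352],0],[[-0.401,-0.04,-0.352],0],[[-0.401,-0.04,-0.352],0],[[-0.401,-0.04,-0.352],0],[[-0.401,-0.04,-0.352],0],[[-0.401,-0.04,-0.352],0],[[-0.401,-0.04,-0.352],0],[[-0.401,-0.04,-0.352],0],[[-0.401,-0.04,-0.352],0],[[-0.401,-0.04,-0.352],0],[[-0.401,-0.04,-0.352],0]]}}

```text
clock: 29.92
tool_pos: [0.5958, -0.1297, 0.2901]
eef_rot: [0.678, 0.735, 0.0, -0.0]
contact_force: [0.0, -0.7, -0.9]
opening: 0.667
```

```bash
python3 - <<'E'
from h import *
s=get_state();print(s["opening"]*88,s["contact_force"])
im=snapshot("wrist");cv2.imwrite("pics/w18.png",im[:,:,::-1]);print(lidfit(im,BLU))
snapshot("top");go(.5955,-.132,.215,94.4)
E
```

```text
58.71985573716343 [ 0.02434805 -0.71955952 -0.9118251 ]
([(array([ 0.0009, -0.0005, -0.0039, -0.4522]), np.float64(-25.9), np.float64(0.00025)), (array([ 0.0009, -0.0005, -0.0039, -0.4522]), np.float64(-25.9), np.float64(0.00025)), (array([ 0.0009, -0.0005, -0.0039, -0.4522]), np.float64(-25.9), np.float64(0.00025))], 131)
at [ 0.5957 -0.1306  0.29  ] yaw 94.54 norm [-0.0018 -0.0004  0.1   ] turn 0.0013 rows 1.799408770562892 0.02007426046876281
```

View pics/w18.png

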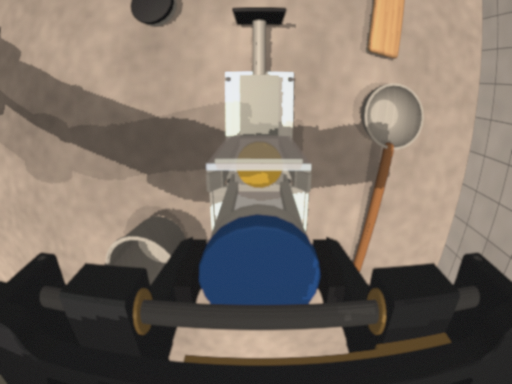

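Emit:
{"api": "jog_arm", "payload": {"rows": [[[-0.0017,-0.0003,0.03],0.001],[[-0.0017,-0.0003,0.05],0.001],[[-0.0017,-0.0003,0.06],0.001],[[-0.0017,-0.0003,0.07],0.001],[[-0.0017,-0.0003,0.08],0.001],[[-0.0017,-0.0003,0.09],0.001],[[-0.0017,-0.0003,0.1],0.001],[[-0.0017,-0.0003,0.1],0.001],[[-0.0017,-0.0003,0.1],0.001],[[-0.0017,-0.0003,0.1],0.001]]}}

```text
clock: 30.85
tool_pos: [0.5957, -0.1333, 0.2153]
eef_rot: [0.68, 0.733, 0.0, 0.0]
contact_force: [0.1, 0.4, -0.5]
opening: 0.673
```

```bash
python3 - <<'E'
from h import *
s=get_state();print(s["opening"]*88,s["contact_force"],s["tool_pos"])
im=snapshot("wrist");cv2.imwrite("pics/w19.png",im[:,:,::-1]);print(lidfit(im,BLU))
a=snapshot("scene")[130:270,170:310];cv2.imwrite("pics/s19.png",cv2.resize(a,None,fx=4,fy=4,interpolation=2)[:,:,::-1])
E
```

```text
59.21320886322091 [ 0.11801157  0.42618933 -0.50738339] [ 0.59572708 -0.13327813  0.21532371]
([(array([ 0.0009, -0.0005, -0.0041, -0.4379]), np.float64(-25.1), np.float64(0.00023)), (array([ 0.0009, -0.0005, -0.0041, -0.4379]), np.float64(-25.1), np.float64(0.00023)), (array([ 0.0009, -0.0005, -0.0041, -0.4379]), np.float64(-25.1), np.float64(0.00023))], 131)
```

View pics/s19.png

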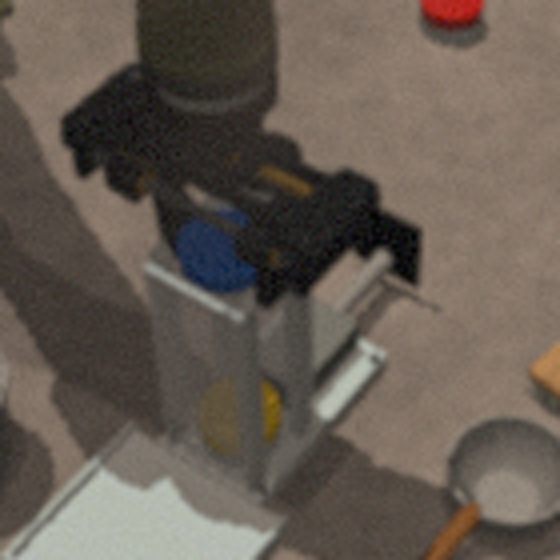

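Emit:
{"api": "jog_arm", "payload": {"rows": [[[0,0,0],0],[[0,0,0],0],[[0,0,0],0],[[0,0,0],0],[[0,0,0],0],[[0,0,-0.03],0],[[0,0,-0.08],0],[[0,0,-0.1],0],[[0,0,-0.1],0],[[0,0,-0.1],0],[[0,0,-0.1],0]], "gripper": 80}}

```text
clock: 31.87
tool_pos: [0.5946, -0.1335, 0.2889]
eef_rot: [0.68, 0.733, -0.001, -0.001]
contact_force: [-0.1, 0.3, -0.3]
opening: 0.908
```

```bash
python3 - <<'E'
from h import *
s=get_state();print(s["opening"]*88,s["contact_force"],s["tool_pos"])
im=snapshot("wrist");cv2.imwrite("pics/w20.png",im[:,:,::-1])
a=snapshot("scene");cv2.imwrite("pics/s20.png",a[:,:,::-1])
lids("scene",a)
a=snapshot("top");cv2.imwrite("pics/t20.png",a[:,:,::-1])
for k in mark_of("tin_black","top")[:2]:print(k,at_z("top",k["pixel"],0))
go(.432,.32,.15,94.4)
E
```

```text
79.898802597049 [-0.06452618  0.31002209 -0.30545196] [ 0.5946385  -0.13349947  0.28889938]
yellow scene 98 [  5.8 195. ] [22 13] [-0.5918  0.9011  0.03  ]
yellow scene 60 [134.3 108.2] [18 13] [-0.0359 -0.0829  0.03  ]
yellow scene 110 [145.6 118.8] [27 17] [ 0.0431 -0.0968  0.03  ]
red scene 173 [130.4 282.4] [16 14] [0.4341 0.3362 0.03  ]
blue scene 43 [226.4 237.2] [ 5 14] [ 0.5933 -0.0979  0.03  ]
{'pixel': [241.1, 222.8], 'p': 0.66} [0.42649513 0.08051359 0.        ]
{'pixel': [191.9, 286.9], 'p': 0.57} [ 0.5904893 -0.1214885  0.       ]
at [ 0.5948 -0.1333  0.2887] yaw 94.31 norm [ 0.619  -0.1706  0.1856] turn -0.0008 rows 12.02075137591891 0.013123961705659578
```

View pics/w20.png

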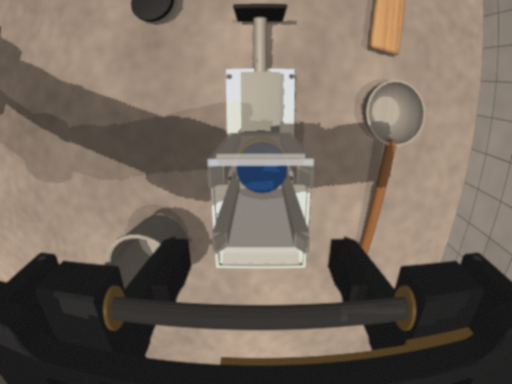

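View pics/t20.png

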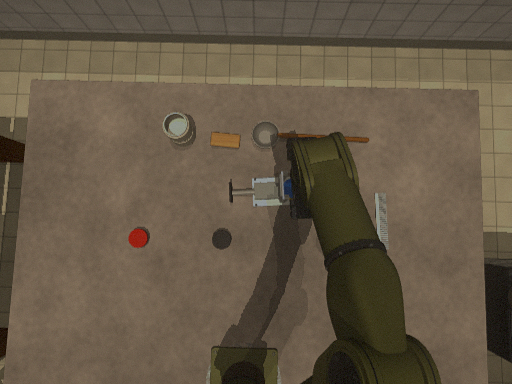

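Blue is stacked flat (wrist (168,262)). Red is next, at about (0.432, 0.346).

Emit:
{"api": "jog_arm", "payload": {"rows": [[[0.5,-0.138,0.05],0],[[0.5,-0.138,0.05],0],[[0.5,-0.138,0.05],0],[[0.5,-0.138,0.05],0],[[0.5,-0.138,0.05],0],[[0.5,-0.138,0.05],0],[[0.5,-0.138,0.05],0],[[0.5,-0.138,0.05],0],[[0.619,-0.171,0.186],0],[[0.619,-0.171,0.186],0],[[0.619,-0.171,0.186],0],[[0.619,-0.171,0.186],0],[[0.619,-0.171,0.186],0],[[0.619,-0.171,0.186],0],[[0.619,-0.171,0.186],0],[[0.619,-0.171,0.186],0],[[0.619,-0.171,0.186],0],[[0.619,-0.171,0.186],0],[[0.619,-0.171,0.186],0]], "gripper": 88}}

```text
clock: 33.65
tool_pos: [0.4338, 0.3189, 0.1511]
eef_rot: [0.681, 0.732, 0.0, 0.0]
contact_force: [0.9, -0.5, 0.7]
opening: 1.002
```

```bash
python3 - <<'E'
from h import *
s=get_state();print(s["tool_pos"],s["q"])
im=snapshot("wrist");cv2.imwrite("pics/w21.png",im[:,:,::-1])
v,u=proj("wrist",(.432,.346,.032),s);print(v,u)
x=floorlid(im,(v,u),RED,s)
snapshot("wrist");go(x[0],x[1],.027,94.4)
E
```

```text
[0.43376046 0.31890706 0.15112802] [-0.48134921  0.76347931 -0.39875443  1.91899851  0.52881955  0.56289248
 -1.16282329]
165.25387451310047 259.60531730814785
lid [0.4299 0.3448 0.0299] rms 0.00035 [ 222  131   71   71 3939]
at [0.4334 0.3193 0.1509] yaw 94.22 norm [ 0.0341 -0.0023  0.1652] turn -0.0016 rows 3.0349405336681716 0.025541526480757935
```

View pics/w21.png

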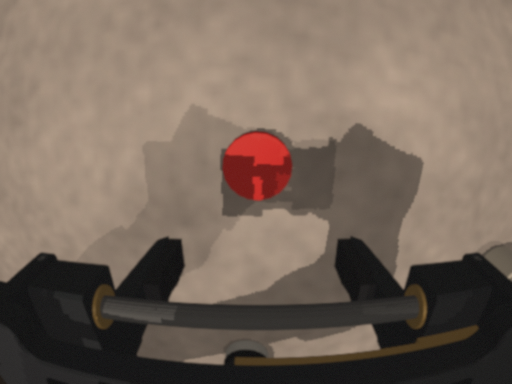

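Emit:
{"api": "jog_arm", "payload": {"rows": [[[0.033,-0.003,0.03],-0.001],[[0.033,-0.003,0.08],-0.001],[[0.033,-0.003,0.12],-0.001],[[0.033,-0.003,0.15],-0.001],[[0.033,-0.003,0.16],-0.001],[[0.033,-0.003,0.165],-0.001],[[0.033,-0.003,0.165],-0.001],[[0.033,-0.003,0.165],-0.001],[[0.033,-0.003,0.165],-0.001],[[0.033,-0.003,0.165],-0.001]]}}

```text
clock: 34.58
tool_pos: [0.4294, 0.345, 0.028]
eef_rot: [0.68, 0.734, 0.001, 0.0]
contact_force: [-0.8, -0.9, 0.2]
opening: 0.997
```

Emit:
{"api": "jog_arm", "payload": {"rows": [[[0,0,0],0],[[0,0,0],0],[[0,0,0],0],[[0,0,0],0],[[0,0,0],0],[[0,0,0],0],[[0,0,0],0]], "gripper": 40, "newtons": 40}}

```text
clock: 35.17
tool_pos: [0.4288, 0.3446, 0.0268]
eef_rot: [0.679, 0.734, 0.0, 0.0]
contact_force: [-0.4, 0.8, 2.1]
opening: 0.672
```

```bash
python3 - <<'E'
from h import *
s=get_state();print(s["opening"]*88,s["contact_force"])
im=snapshot("wrist");print(lidfit(im,RED))
go(.5957,-.132,.29,94.4)
E
```

```text
59.135284682672584 [-0.39340329  0.78769788  2.12548947]
([(array([ 1.000e-04, -5.000e-04,  1.100e-03, -2.033e-01]), np.float64(-11.6), np.float64(0.00018)), (array([ 1.000e-04, -5.000e-04,  1.100e-03, -2.033e-01]), np.float64(-11.6), np.float64(0.00018)), (array([ 1.000e-04, -5.000e-04,  1.100e-03, -2.033e-01]), np.float64(-11.6), np.float64(0.00018))], 133)
at [0.4287 0.3445 0.0268] yaw 94.41 norm [-0.6506  0.1732 -0.3509] turn 0.0001 rows 13.655074354308265 0.0013222476334451198
```

Emit:
{"api": "jog_arm", "payload": {"rows": [[[0,0,-0.04],0],[[0,0,-0.09],0],[[0,0,-0.145],0],[[-0.01,0.002,-0.2],0],[[-0.04,0.01,-0.245],0],[[-0.65,0.173,-0.351],0],[[-0.65,0.173,-0.351],0],[[-0.65,0.173,-0.351],0],[[-0.65,0.173,-0.351],0],[[-0.65,0.173,-0.351],0],[[-0.65,0.173,-0.351],0],[[-0.65,0.173,-0.351],0],[[-0.65,0.173,-0.351],0],[[-0.65,0.173,-0.351],0],[[-0.65,0.173,-0.351],0],[[-0.65,0.173,-0.351],0],[[-0.65,0.173,-0.351],0],[[-0.65,0.173,-0.351],0],[[-0.65,0.173,-0.351],0],[[-0.65,0.173,-0.351],0]]}}

```text
clock: 36.88
tool_pos: [0.5949, -0.1301, 0.2895]
eef_rot: [0.679, 0.734, 0.0, -0.001]
contact_force: [0.4, 0.7, -0.5]
opening: 0.671
```

Emit:
{"api": "jog_arm", "payload": {"rows": [[[0,0,0],0],[[0,0,0],0],[[0,0,0],0],[[0,0,0],0]]}}

```text
clock: 37.22
tool_pos: [0.5954, -0.1307, 0.29]
eef_rot: [0.679, 0.734, -0.0, -0.0]
contact_force: [0.1, 0.2, -0.6]
opening: 0.67
```

```bash
python3 - <<'E'
from h import *
s=get_state();print(s["opening"]*88,s["contact_force"])
im=snapshot("wrist");cv2.imwrite("pics/w22.png",im[:,:,::-1]);print(lidfit(im,RED))
go(.5955,-.1325,.215,94.4)
E
```

```text
58.944863376350725 [ 0.07343716  0.17118944 -0.5514986 ]
([(array([ 4.000e-04, -5.000e-04, -1.000e-04, -2.547e-01]), np.float64(-14.6), np.float64(0.00018)), (array([ 4.000e-04, -5.000e-04, -1.000e-04, -2.547e-01]), np.float64(-14.6), np.float64(0.00018)), (array([ 4.000e-04, -5.000e-04, -1.000e-04, -2.547e-01]), np.float64(-14.6), np.float64(0.00018))], 133)
at [ 0.5955 -0.1309  0.29  ] yaw 94.47 norm [-0.0021 -0.0001  0.1   ] turn 0.0006 rows 1.7993898404730415 0.010303722366958246
```

View pics/w22.png

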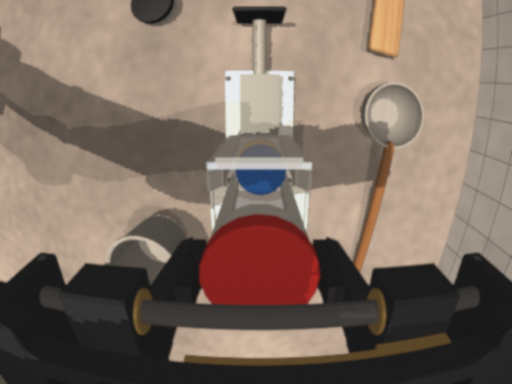

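Emit:
{"api": "jog_arm", "payload": {"rows": [[[-0.0017,0,0.03],0],[[-0.0017,0,0.05],0],[[-0.0017,0,0.06],0],[[-0.0017,0,0.07],0],[[-0.0017,0,0.08],0],[[-0.0017,0,0.09],0],[[-0.0017,0,0.1],0],[[-0.0017,0,0.1],0],[[-0.0017,0,0.1],0],[[-0.0017,0,0.1],0]]}}

```text
clock: 38.1
tool_pos: [0.596, -0.1328, 0.2153]
eef_rot: [0.679, 0.734, 0.0, 0.0]
contact_force: [0.1, -0.4, -0.9]
opening: 0.669
```

```bash
python3 - <<'E'
from h import *
s=get_state();print(s["opening"]*88,s["contact_force"],s["tool_pos"])
im=snapshot("wrist");print(lidfit(im,RED))
E
```

```text
58.85511167295698 [ 0.07577916 -0.38415496 -0.87029319] [ 0.5959709  -0.13276073  0.21533746]
([(array([ 0.0006, -0.0005, -0.0011, -0.3305]), np.float64(-18.9), np.float64(0.00023)), (array([ 0.0006, -0.0005, -0.0011, -0.3305]), np.float64(-18.9), np.float64(0.00023)), (array([ 0.0006, -0.0005, -0.0011, -0.3306]), np.float64(-18.9), np.float64(0.00023))], 134)
```

No contact force, so the tin is inside the mouth. Releasing.

Emit:
{"api": "jog_arm", "payload": {"rows": [[[0,0,0],0],[[0,0,0],0],[[0,0,0],0],[[0,0,0],0],[[0,0,0],0],[[0,0,-0.03],0],[[0,0,-0.08],0],[[0,0,-0.1],0],[[0,0,-0.1],0],[[0,0,-0.1],0],[[0,0,-0.1],0],[[0,0,-0.1],0]], "gripper": 80}}

```text
clock: 39.15
tool_pos: [0.5947, -0.133, 0.2885]
eef_rot: [0.679, 0.734, -0.001, -0.001]
contact_force: [-0.3, 0.4, -0.0]
opening: 0.907
```

```bash
python3 - <<'E'
from h import *
s=get_state();print(s["opening"]*88,s["contact_force"],s["tool_pos"])
im=snapshot("wrist");cv2.imwrite("pics/w23.png",im[:,:,::-1])
snapshot("top")
for k in mark_of("tin_black","top")[:1]:print(k,at_z("top",k["pixel"],0))
for k in mark_of("tin_black","wrist")[:1]:print(k,at_z("wrist",k["pixel"],0,s))
go(.432,.05,.16,94.4)
E
```

```text
79.80247954092746 [-0.33343471  0.42193054 -0.03013063] [ 0.59468628 -0.13299011  0.28846092]
{'pixel': [242.2, 221.6], 'p': 0.5} [0.42289249 0.08423135 0.        ]
{'pixel': [6.1, 158.5], 'p': 0.72} [0.43469369 0.08022346 0.        ]
at [ 0.5953 -0.1328  0.2891] yaw 94.42 norm [ 0.2597 -0.198   0.1725] turn 0.0002 rows 6.642813880098489 0.003369530754326135
```

View pics/w23.png

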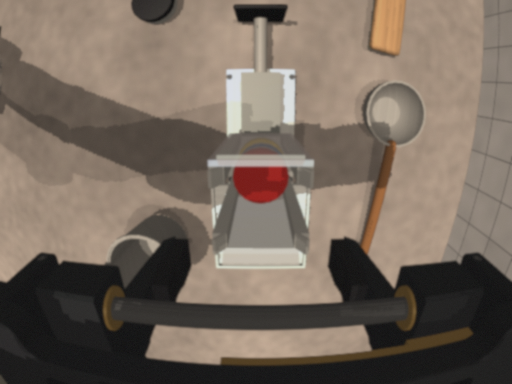

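Emit:
{"api": "jog_arm", "payload": {"rows": [[[0.2,-0.152,0.03],0],[[0.2,-0.152,0.03],0],[[0.2,-0.152,0.03],0],[[0.2,-0.152,0.03],0],[[0.2,-0.152,0.03],0],[[0.26,-0.198,0.173],0],[[0.26,-0.198,0.173],0],[[0.26,-0.198,0.173],0],[[0.26,-0.198,0.173],0],[[0.26,-0.198,0.173],0],[[0.26,-0.198,0.173],0],[[0.26,-0.198,0.173],0],[[0.26,-0.198,0.173],0],[[0.26,-0.198,0.173],0],[[0.26,-0.198,0.173],0]], "gripper": 88}}

```text
clock: 40.6
tool_pos: [0.4333, 0.0495, 0.1609]
eef_rot: [0.68, 0.733, 0.001, 0.001]
contact_force: [0.2, 0.6, 0.0]
opening: 0.995
```

```bash
python3 - <<'E'
from h import *
s=get_state();print(s["tool_pos"],s["q"],s["contact_force"])
im=snapshot("wrist");cv2.imwrite("pics/w24.png",im[:,:,::-1])
v,u=proj("wrist",(.432,.081,.032),s);print(v,u)
g=cv2.cvtColor(im,cv2.COLOR_RGB2HSV);print(g[int(v)-40:int(v)+41:10,int(u),2],g[int(v),int(u)-60:int(u)+61:10,2])
x=floorlid(im,(v,u),BLK,s)
E
```

```text
[0.433336   0.04952403 0.16093411] [ 0.02022602  0.66218991 -0.37759617  2.20761204  0.66007914  0.37916885
 -0.83203144] [0.20355418 0.61093553 0.00856786]
157.82764043023616 260.4154447335743
[177  73  70  61  57  25  51  49 103] [168 163 160  29  26  27  57  54  51  27  92  95  93]
lid [ 0.2197 -0.2881  0.0022] rms 0.00086 [     0      0    512    384 159882]
```

View pics/w24.png

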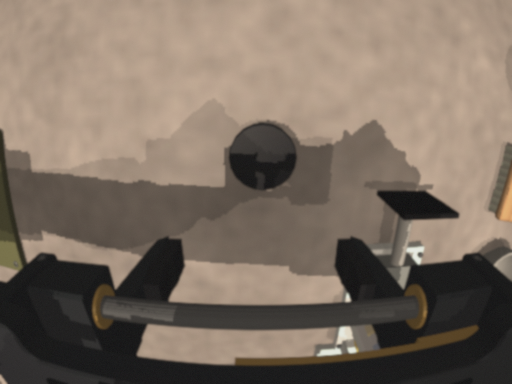

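```bash
python3 - <<'E'
from h import *
s=get_state()
im=snapshot("wrist")
for T in(76,82):x=floorlid(im,(157,262),((0,0,0),(180,255,T)),s)
c=at_z("wrist",(156.5,262.5),.032,s);print(c)
go(x[0],x[1],.027,94.4)
E
```

```text
lid [0.4338 0.0814 0.0294] rms 0.00052 [ 229  123   69   68 3606]
lid [0.4338 0.0813 0.0298] rms 0.00053 [ 228  123   70   69 3700]
[0.43342948 0.08247462 0.032     ]
at [0.433  0.0497 0.1606] yaw 94.35 norm [0.0418 0.0041 0.1782] turn -0.0004 rows 3.292110478182703 0.00711554133412752
```

Emit:
{"api": "jog_arm", "payload": {"rows": [[[0.0405,0.003,0.03],0],[[0.0405,0.003,0.08],0],[[0.0405,0.003,0.13],0],[[0.0405,0.003,0.16],0],[[0.0405,0.003,0.172],0],[[0.0405,0.003,0.178],0],[[0.0405,0.003,0.178],0],[[0.0405,0.003,0.178],0],[[0.0405,0.003,0.178],0],[[0.0405,0.003,0.178],0]]}}

```text
clock: 41.53
tool_pos: [0.4324, 0.0805, 0.0266]
eef_rot: [0.68, 0.734, -0.0, -0.0]
contact_force: [-0.5, -0.0, -0.4]
opening: 1.001
```

Emit:
{"api": "jog_arm", "payload": {"rows": [[[0.001,0,0],0],[[0.001,0,0],0],[[0.001,0,0],0],[[0.001,0,0],0],[[0.001,0,0],0],[[0.001,0,0],0],[[0.001,0,0],0]], "gripper": 40, "newtons": 40}}

```text
clock: 42.12
tool_pos: [0.4326, 0.0814, 0.027]
eef_rot: [0.679, 0.734, 0.0, 0.0]
contact_force: [0.3, -0.3, 2.7]
opening: 0.669
```

```bash
python3 - <<'E'
from h import *
s=get_state();print(s["opening"]*88,s["contact_force"])
im=snapshot("wrist");cv2.imwrite("pics/w25.png",im[:,:,::-1])
go(.5957,-.132,.29,94.4)
E
```

```text
58.87839111941104 [ 0.33511153 -0.25864102  2.68564872]
at [0.4326 0.0815 0.027 ] yaw 94.43 norm [-0.3005  0.195  -0.3506] turn 0.0002 rows 9.015701126472594 0.0036315930247200028
```

Emit:
{"api": "jog_arm", "payload": {"rows": [[[0,0,-0.04],0],[[0,0,-0.09],0],[[0,0,-0.145],0],[[0,0,-0.2],0],[[0,0,-0.255],0],[[-0.02,0.01,-0.3],0],[[-0.06,0.04,-0.335],0],[[-0.3,0.195,-0.351],0],[[-0.3,0.195,-0.351],0],[[-0.3,0.195,-0.351],0],[[-0.3,0.195,-0.351],0],[[-0.3,0.195,-0.351],0],[[-0.3,0.195,-0.351],0],[[-0.3,0.195,-0.351],0],[[-0.3,0.195,-0.351],0],[[-0.3,0.195,-0.351],0],[[-0.3,0.195,-0.351],0],[[-0.3,0.195,-0.351],0],[[-0.3,0.195,-0.351],0]]}}

```text
clock: 43.75
tool_pos: [0.595, -0.1305, 0.29]
eef_rot: [0.678, 0.735, -0.0, -0.0]
contact_force: [0.8, 0.7, -0.8]
opening: 0.672
```

```bash
python3 - <<'E'
from h import *
s=get_state();print(s["opening"]*88,s["contact_force"])
im=snapshot("wrist");cv2.imwrite("pics/w26.png",im[:,:,::-1])
snapshot("top");go(.5955,-.1325,.215,94.4)
E
```

```text
59.140350669559666 [ 0.78420649  0.6529777  -0.81966939]
at [ 0.5952 -0.131   0.29  ] yaw 94.49 norm [-0.002   0.0002  0.1   ] turn 0.0008 rows 1.7995515519415548 0.012540088817764153
```

View pics/w26.png

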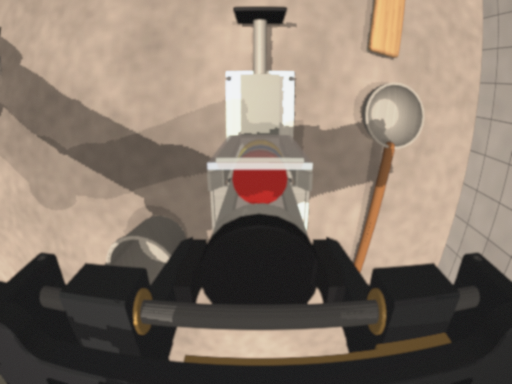

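Emit:
{"api": "jog_arm", "payload": {"rows": [[[-0.0017,0,0.03],0],[[-0.0017,0,0.05],0],[[-0.0017,0,0.06],0],[[-0.0017,0,0.07],0],[[-0.0017,0,0.08],0],[[-0.0017,0,0.09],0],[[-0.0017,0,0.1],0],[[-0.0017,0,0.1],0],[[-0.0017,0,0.1],0],[[-0.0017,0,0.1],0]]}}

```text
clock: 44.68
tool_pos: [0.5959, -0.1329, 0.2153]
eef_rot: [0.679, 0.734, 0.0, 0.0]
contact_force: [-0.5, 0.4, -0.2]
opening: 0.671
```

Emit:
{"api": "jog_arm", "payload": {"rows": [[[0,0,0],0],[[0,0,0],0],[[0,0,0],0],[[0,0,0],0],[[0,0,0],0],[[0,0,-0.03],0],[[0,0,-0.08],0],[[0,0,-0.12],0],[[0,0,-0.12],0],[[0,0,-0.12],0],[[0,0,-0.12],0],[[0,0,-0.12],0]], "gripper": 80}}

```text
clock: 45.68
tool_pos: [0.5948, -0.1333, 0.3035]
eef_rot: [0.679, 0.734, -0.001, -0.001]
contact_force: [-0.4, 0.6, -0.2]
opening: 0.905
```

```bash
python3 - <<'E'
from h import *
s=get_state();print(s["opening"]*88,s["contact_force"],s["tool_pos"])
im=snapshot("wrist");cv2.imwrite("pics/w27.png",im[:,:,::-1])
a=snapshot("scene");cv2.imwrite("pics/s27.png",a[:,:,::-1])
a=snapshot("top");cv2.imwrite("pics/t27.png",a[:,:,::-1])
c,n=np.cos(np.radians(-85.6)),np.sin(np.radians(-85.6))
print("palm",.5955-.19*c,-.131-.19*n,"tool rear hover",.5955-.25*c,-.131-.25*n)
go(.5955-.25*c,-.131-.25*n,.25,94.4)
E
```

```text
79.60164868980958 [-0.35476179  0.55983298 -0.20411189] [ 0.59475243 -0.13330084  0.30354491]
palm 0.5809233846559044 0.05844002292311484 tool rear hover 0.5763202429682953 0.11826318805673006
at [ 0.5951 -0.1331  0.3038] yaw 94.42 norm [0.336  0.001  0.0718] turn 0.0002 rows 6.179922389895444 0.0026851584322179446
```

View pics/w27.png

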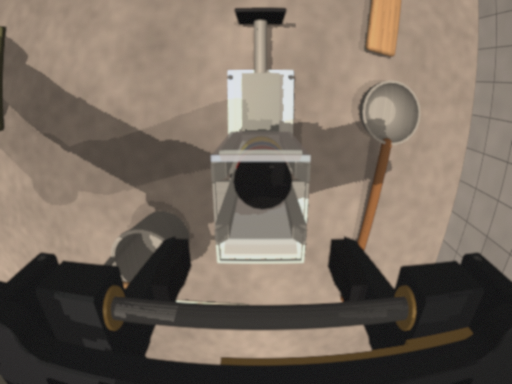

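View pics/s27.png

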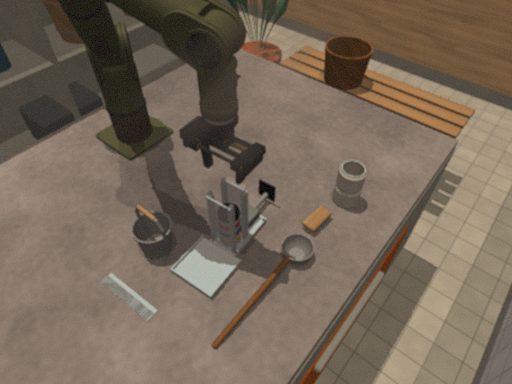

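View pics/t27.png

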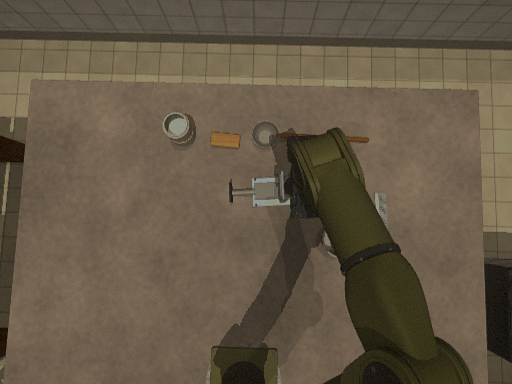

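Emit:
{"api": "jog_arm", "payload": {"rows": [[[0.35,0.001,0.03],0],[[0.35,0.001,0.03],0],[[0.35,0.001,0.03],0],[[0.35,0.001,0.03],0],[[0.35,0.001,0.03],0],[[0.35,0.001,0.03],0],[[0.35,0.001,0.03],0],[[0.35,0.001,0.08],0],[[0.35,0.001,0.13],0],[[0.35,0.001,0.18],0],[[0.35,0.001,0.23],0],[[0.35,0.001,0.28],0],[[0.35,0.001,0.31],0],[[0.35,0.001,0.325],0],[[0.35,0.001,0.325],0],[[0.35,0.001,0.325],0],[[0.35,0.001,0.325],0]], "gripper": 18}}

```text
clock: 47.25
tool_pos: [0.5773, 0.1294, 0.0628]
eef_rot: [0.679, 0.734, 0.001, 0.001]
contact_force: [0.4, -1.5, -0.2]
opening: 0.207
```

```bash
python3 - <<'E'
from h import *
s=get_state();print(s["opening"]*88,s["contact_force"],s["tool_pos"])
im=snapshot("wrist");cv2.imwrite("pics/w28.png",im[:,:,::-1])
a=snapshot("scene")[120:260,180:320];cv2.imwrite("pics/s28.png",cv2.resize(a,None,fx=4,fy=4,interpolation=2)[:,:,::-1])
c,n=np.cos(np.radians(-85.6)),np.sin(np.radians(-85.6))
for d in(.20,.125,.115,.11):go(.5955-d*c,-.131-d*n,.060,94.4)
E
```

```text
18.20843357578086 [ 0.39660809 -1.46270855 -0.23638361] [0.57729191 0.12942967 0.06278324]
at [0.5774 0.1292 0.063 ] yaw 94.4 norm [-0.0812 -0.0025  0.0039] turn -0.0 rows 1.4622853831726756 0.00031342322493060773
at [0.5774 0.1292 0.063 ] yaw 94.4 norm [-0.1812 -0.0025  0.0039] turn -0.0 rows 3.2594737448504545 0.00031342322493060773
at [0.5774 0.1292 0.063 ] yaw 94.4 norm [-0.1945 -0.0025  0.0039] turn -0.0 rows 3.499205444945601 0.00031342322493060773
at [0.5774 0.1292 0.063 ] yaw 94.4 norm [-0.2012 -0.0025  0.0038] turn -0.0 rows 3.619075093870851 0.00031342322493060773
```

View pics/s28.png

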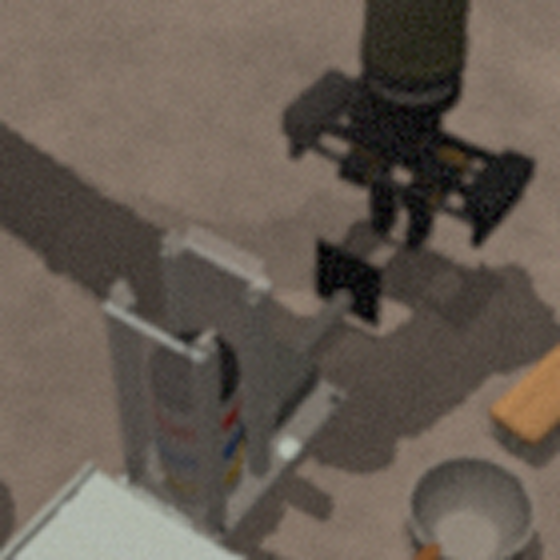

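Emit:
{"api": "jog_arm", "payload": {"rows": [[[-0.03,-0.0025,0.003],0],[[-0.06,-0.0025,0.003],0],[[-0.072,-0.0025,0.003],0],[[-0.08,-0.0025,0.003],0],[[-0.09,-0.0025,0.003],0],[[-0.1,-0.0025,0.003],0],[[-0.11,-0.0025,0.003],0],[[-0.12,-0.0025,0.003],0],[[-0.13,-0.0025,0.003],0],[[-0.14,-0.0025,0.003],0],[[-0.15,-0.0025,0.003],0],[[-0.16,-0.0025,0.003],0],[[-0.168,-0.0025,0.003],0],[[-0.172,-0.0025,0.003],0],[[-0.172,-0.0025,0.003],0]]}}

```text
clock: 48.6
tool_pos: [0.5843, 0.0063, 0.06]
eef_rot: [0.678, 0.735, 0.004, -0.003]
contact_force: [-2.8, 8.7, -0.1]
opening: 0.209
```

```bash
python3 - <<'E'
from h import *
s=get_state();print(s["opening"]*88,s["contact_force"],s["tool_pos"])
a=snapshot("scene")[120:300,140:320];cv2.imwrite("pics/s29.png",cv2.resize(a,None,fx=3.3,fy=3.3,interpolation=2)[:,:,::-1])
E
```

```text
18.34805280383726 [-2.82824231  8.68464463 -0.08567594] [0.58433239 0.00628819 0.06002388]
```

View pics/s29.png

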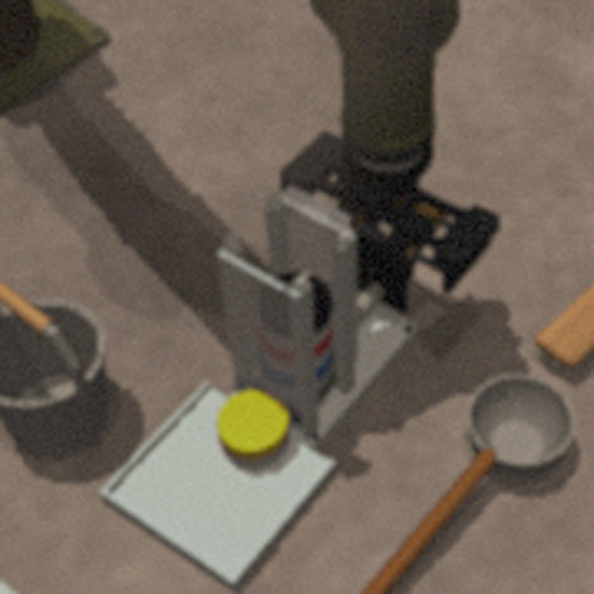

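Emit:
{"api": "jog_arm", "payload": {"rows": [[[-0.006,0,0],0],[[-0.012,0,0],0],[[-0.016,0,0],0],[[-0.02,0,0],0],[[-0.02,0,0],0],[[-0.02,0,0],0]]}}

```text
clock: 49.15
tool_pos: [0.5851, -0.0046, 0.0601]
eef_rot: [0.677, 0.736, 0.006, -0.004]
contact_force: [-3.1, 14.7, -2.0]
opening: 0.202
```

Emit:
{"api": "jog_arm", "payload": {"rows": [[[-0.004,0,0],0],[[-0.008,0,0],0],[[-0.011,0,0],0],[[-0.011,0,0],0],[[-0.011,0,0],0]]}}

```text
clock: 49.57
tool_pos: [0.5852, -0.0046, 0.0604]
eef_rot: [0.675, 0.737, 0.011, -0.008]
contact_force: [-4.4, 27.0, -2.6]
opening: 0.208
```

The force rose with no further travel, so the plunger is at its stop. Retreating.

Emit:
{"api": "jog_arm", "payload": {"rows": [[[0.02,0,0],0],[[0.04,0,0],0],[[0.06,0,0],0],[[0.08,0,0],0],[[0.1,0,0],0],[[0.13,0,0],0],[[0.17,0,0],0],[[0.21,0,0],0],[[0.22,0,-0.03],0],[[0.22,0,-0.08],0],[[0.22,0,-0.13],0],[[0.22,0,-0.18],0],[[0.22,0,-0.23],0],[[0.22,0,-0.27],0],[[0.22,0,-0.27],0],[[0.22,0,-0.27],0],[[0.22,0,-0.27],0]]}}

```text
clock: 50.98
tool_pos: [0.5729, 0.1415, 0.2613]
eef_rot: [0.679, 0.734, -0.0, 0.0]
contact_force: [0.6, -0.5, 0.7]
opening: 0.203
```

```bash
python3 - <<'E'
from h import *
np.set_printoptions(precision=4,suppress=True)
s=get_state();print(s["contact_force"],s["tool_pos"],s["clock"])
im=snapshot("wrist");cv2.imwrite("pics/w30.png",im[:,:,::-1])
t=snapshot("top");cv2.imwrite("pics/t30.png",cv2.resize(t[120:270,160:400],None,fx=3.3,fy=3.3,interpolation=2)[:,:,::-1])
a=snapshot("scene");cv2.imwrite("pics/s30.png",cv2.resize(a[120:300,110:320],None,fx=3.3,fy=3.3,interpolation=2)[:,:,::-1])
sm=np.array([.5955+.105*.0767,-.131-.105*.997])
print("shelf_mid",sm)
lids("top",t);lids("scene",a)
for n,z in(("plunger_palm",.049),("pail",0),("tin_yellow",.011)):
  for c in("top","scene"):
    for k in mark_of(n,c)[:1]:print(n,c,k,at_z(c,k["pixel"],z))
E
```

```text
[ 0.5914 -0.5467  0.724 ] [0.5729 0.1415 0.2613] 50.9833
shelf_mid [ 0.6036 -0.2357]
yellow top 2212 [184.  171.8] [79 93] [0.6028 0.2471 0.03  ]
yellow top 169 [192.2 148.1] [36 39] [0.5745 0.3214 0.03  ]
yellow top 176 [188.4 316. ] [13 19] [ 0.6018 -0.2111  0.03  ]
yellow top 295 [269.5 237.1] [42 46] [0.3422 0.0303 0.03  ]
yellow top 287 [304.6 315.5] [32 57] [ 0.2439 -0.2135  0.03  ]
yellow top 174 [300.6 322.5] [24 46] [ 0.2568 -0.2348  0.03  ]
yellow top 1321 [321.8 293.8] [51 67] [ 0.1906 -0.1482  0.03  ]
yellow top 230 [340.1 267.8] [28 54] [ 0.1343 -0.0701  0.03  ]
yellow top 303 [366.9 214.8] [12 36] [0.0506 0.0879 0.03  ]
yellow scene 231 [142.3 116.1] [39 30] [ 0.0215 -0.0919  0.03  ]
yellow scene 345 [250.6 214. ] [21 20] [ 0.5985 -0.2003  0.03  ]
plunger_palm top {'pixel': [190.7, 225.3], 'p': 0.88} [0.5847 0.0743 0.049 ]
plunger_palm scene {'pixel': [187.7, 265.3], 'p': 0.77} [0.5725 0.059  0.049 ]
pail top {'pixel': [235.9, 330.8], 'p': 0.66} [ 0.4534 -0.2644  0.    ]
pail scene {'pixel': [248.5, 158.4], 'p': 0.9} [ 0.4562 -0.2826  0.    ]
tin_yellow top {'pixel': [186.6, 311.3], 'p': 0.69} [ 0.6089 -0.1986  0.011 ]
tin_yellow scene {'pixel': [256.5, 215.4], 'p': 0.58} [ 0.605  -0.2037  0.011 ]
```

View pics/s30.png

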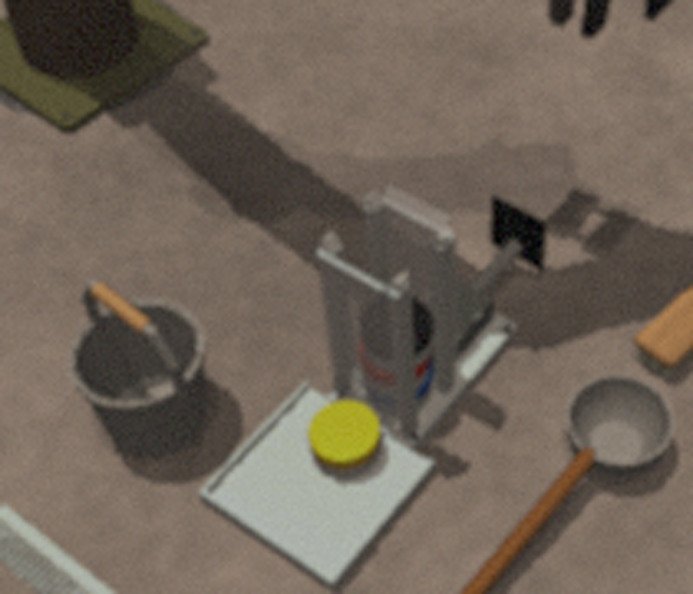

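View pics/t30.png

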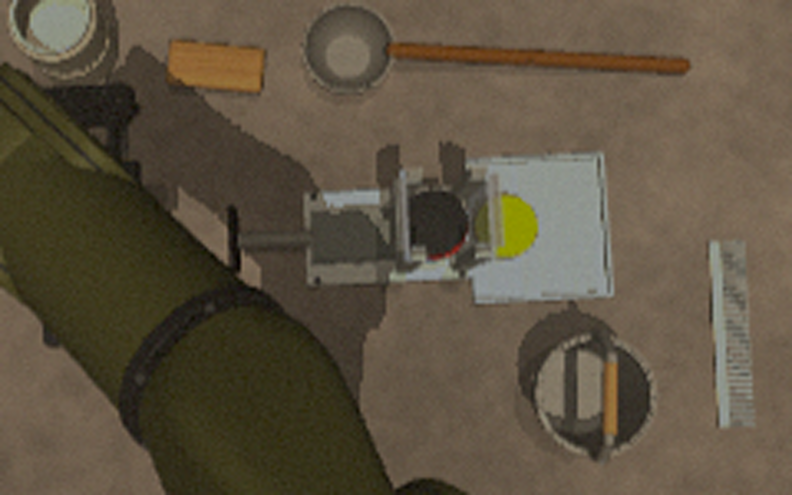

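```bash
python3 - <<'E'
from h import *
ax=np.array([.5955,-.131]);ex=np.array([.0767,-.997]);ey=np.array([.997,.0767])
for c,p in(("top",(188.5,313.9)),("scene",(249.7,214.5))):
    q=at_z(c,p,.043);d=q[:2]-ax-.105*ex;print(c,q,"rel",d@ex,d@ey)
print(tri([("top",(188.5,313.9)),("scene",(249.7,214.5))]))
snapshot("top");snapshot("scene")
for n,z in(("plunger_palm",.049),("shelf_mid",.011)):
  for c in("top","scene"):
    for k in mark_of(n,c)[:1]:print(n,c,k,at_z(c,k["pixel"],z))
E
```

```text
top [ 0.59993561 -0.20246243  0.043     ] rel -0.03340039519664303 -0.001058869172527337
scene [ 0.6040772  -0.20279876  0.043     ] rel -0.03274740947684532 0.0030445066471193214
(array([ 0.60119053, -0.20206737,  0.0391279 ]), np.float64(0.0018375965585895211))
plunger_palm top {'pixel': [189.7, 227.3], 'p': 0.96} [0.5879805  0.06814701 0.049     ]
plunger_palm scene {'pixel': [188.5, 267.4], 'p': 0.62} [0.57957181 0.06045614 0.049     ]
shelf_mid top {'pixel': [189.7, 323.3], 'p': 0.61} [ 0.59995735 -0.23720123  0.011     ]
shelf_mid scene {'pixel': [264.1, 206.1], 'p': 0.78} [ 0.60204448 -0.23735312  0.011     ]
```

```bash
python3 - <<'E'
import cv2
from h import *
a=snapshot("scene")[165:265,190:290];b=cv2.imread("pics/scene0.png")[165:265,190:290]
a=cv2.resize(a[:,:,::-1],None,fx=4,fy=4,interpolation=2);b=cv2.resize(b,None,fx=4,fy=4,interpolation=2)
cv2.imwrite("pics/s31.png",np.hstack([a,b]))
E
```

```text
(no output)
```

View pics/s31.png

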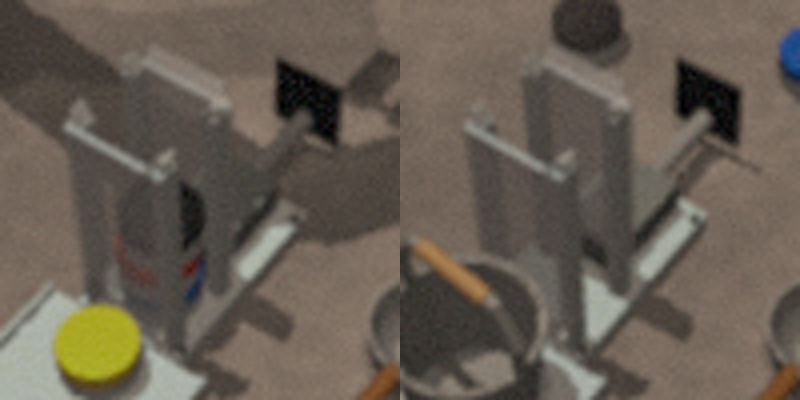

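The plunger plate sits at the same pixels as at the start. Blue, red and black are level in the magazine and yellow is on the shelf. Handing in.

```bash
python3 -c "
from plant import *
print(workorder.finish_job(), get_state()['clock'])"
```

```text
the job is handed in; nothing more can be done
the job is handed in; nothing more can be done
```

The job is handed in after about 51 s of the 210 s. finish_job gives no verdict, so everything below rests on my own checks.

**What I did**
- I lifted the pail by its handle and stood it on the worktop about 0.16 m from the middle of the shelf.
- I loaded yellow, blue, red and black in that order. No green or white tin was visible; the networks' few reports of them fell on other objects.
- I pushed the plunger in once until the force rose to 27 N with no further travel, then let it spring back.

**What went wrong on the way:** on the first try the yellow tin caught the edge of the magazine mouth and tilted in the grip. I set it flat on the worktop, gripped it again on centre and loaded it; that time there was no contact force.

**Last checks**
- **Yellow tin:** on the shelf about 33 mm from its middle, towards the magazine (limit 45 mm), and within about 3 mm sideways.
- **Other tins:** blue, red and black are level in the magazine in that order. The top view hints that black sits slightly off red, within the 3 mm of play.
- **Plunger:** the plate is back at its starting pixels. The network's position for it varied by up to about 16 mm between cameras and pictures, so I went by the picture.
- **Pail:** upright and free of the fingers.
- **Bystanders:** the ladle, brush, comb and jars look unmoved. I judged this by eye and did not measure it.
- **Robot:** clear of everything.

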